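Load, clamp and start the parts-wash station

TASK

Wash the greasy parts: put every bushing and insert that lies on the right-hand bench into the steel tray of the blue wash station, slide the yellow cover fully shut over it, then back the wing knob off (anticlockwise) until its thread start clicks and screw it clockwise fully home. Only when the cover is clamped like that, press the red pump cap of the cleaner bottle fully down and let it spring up again. Leave the tape measure and the grease tin where they are.

Things in the scene. Friction and masses are not known exactly. Their poses are not given: they have to be found in the camera images.
- tray_in (a point): Station: a fixed blue base plate; its axes are those of this point (x away from the robot, y left, at yaw 0). Point: centre of the inner floor of the steel tray, 6 mm above the bench. The tray is open on top, 140 mm (x) by 200 mm (y) inside, its walls reach 62 mm above the bench, cover guides along its two x sides reach 74 mm.
- cover (a joint): travel of the flat yellow cover (160 x 212 x 6 mm, top at 69 mm above the bench) along the station's -y, in m: 0 = parked beside the tray at +y, 0.225 = fully closed over the tray (end stop). About 1.5 N of friction; it stays where it is left.
- cover_grip (a point): centre of the black bar handle on top of the cover's middle; the handle is 70 mm long along the station's x, 14 mm thick along its y, from 69 to 99 mm above the bench (this point at 87 mm). Moves with the cover.
- knob (a joint): angle of the black wing knob, rad, growing clockwise seen from above (screwing on). -0.35 = backed off anticlockwise to its stop, where the thread start clicks (below -0.2 counts as clicked); 2.3 = screwed fully on, at its stop. Begins between 0.2 and 0.7. Turns with about 0.05 N m, stays where it is left, sinks 1.5 mm per rad as it is screwed on.
- knob_grip (a point): centre of the knob's wings, on its vertical axis, about 108 mm above the bench, 150 mm to the station's -y of the tray's centre. Wings: a bar 60 mm along this point's x, 12 mm thick along its y, from 92 to 120 mm up, over a 28 mm hub that ends at 94 mm. The frame turns with the knob; its -x wing has a white end, which at joint 0 points to the station's -x, over a red mark.
- cap (a joint): travel of the red pump cap, pressed straight down, in m: 0 = up, 0.008 = fully down (stop). Sprung: 2 N to start, 6.6 N fully down; comes up by itself.
- cap_top (a point): middle of the flat top of the red pump cap (32 mm across, flat for 24 mm), 156 mm above the bench when up; it is on the white cleaner bottle (54 mm across) fixed on the station at x +138 mm, y -30 mm from the tray's centre.
- bushing_1_mid (a point): free-lying steel part; flanged round bushing, 32 mm across, 34 mm tall, standing on its flange; this point is its centre, z along its axis. A fixed bench vice stands beyond the parts, from about x 0.57 m on.
- bushing_2_mid (a point): free-lying steel part; second such bushing, 32 mm across, 34 mm tall; its centre, z along its axis.
- insert_1_mid (a point): free-lying steel part; block-shaped mould insert with a hole and a step, 36 mm (its x) by 50 mm (its y) by 25 mm tall; its centre.
- insert_2_mid (a point): free-lying steel part; second such insert, 36 x 50 x 25 mm; its centre.
- grease_tin: cream grease tin, 87 mm across, 62 mm tall; origin under its centre. Not part of the job.
- tape_measure: dark tape measure with yellow face, 64 x 80 x 30 mm; origin under its centre. Not part of the job.
There are look-alikes about, which are no part of the job. What is shaped like the part that bears insert_1_mid but pink or turquoise is not meant.

How it is judged:
On the way, in this order (a step that is already met when the one before it is completed fails the run):
1. every part is in the tray and the cover is fully shut over them (x of bushing_1_mid in the frame of tray_in between -0.07 and 0.07 m and y of bushing_1_mid in the frame of tray_in between -0.1 and 0.1 m and z of each of bushing_1_mid, bushing_2_mid, insert_1_mid, insert_2_mid in the frame of tray_in below 0.05 m and x of bushing_2_mid in the frame of tray_in between -0.07 and 0.07 m and y of bushing_2_mid in the frame of tray_in between -0.1 and 0.1 m and x of insert_1_mid in the frame of tray_in between -0.07 and 0.07 m and y of insert_1_mid in the frame of tray_in between -0.1 and 0.1 m and x of insert_2_mid in the frame of tray_in between -0.07 and 0.07 m and y of insert_2_mid in the frame of tray_in between -0.1 and 0.1 m and value of joint cover above 0.217 m), for 0.2 s.
2. the knob is backed off past the click of its thread start (all of step 1 and value of joint knob below -0.2 rad), for 0.1 s.
3. the knob is screwed home (all of step 1 and value of joint knob above 1.95 rad), for 0.2 s.
4. the pump cap is pressed fully down (value of joint cap above 0.006 m), for 0.05 s.
At the end, for the whole second after the job is handed in: Every part present lies inside the tray, the cover is shut to within 8 mm of its stop, the knob stands at 1.95 rad or more (after having been backed below -0.2 with the cover shut), and the pump cap, having been pressed by more than 6 mm, is up again to within 1.5 mm (all of step 3 and value of joint cap below 0.0015 m); the robot touches nothing.
It fails at once if the pump cap is pressed before the knob is screwed home (value of joint cap above 0.004 m and value of joint knob below 1.8 rad).
It fails at once if the tape measure or the grease tin is shoved away (distance of any of tape_measure, grease_tin from where it was at the start of the episode above 0.04 m).
Of bushing_1, bushing_2, insert_1, insert_2 only 3 to 4 are there at a start; the rules pass over those that are not, and their reading is None.
At some moment in a run one of bushing_1, bushing_2 may be knocked a few centimetres aside while the robot is not near it.
Once in a run the grip may slacken for a moment while it holds something.
It also fails if it takes over 210 s, if anything falls off the work surface, if the arm or the gripper's body presses on something with over 40 N, if the wrist force passes 120 N, or if a joint passes its speed limit or range.

ROBOT

A 6-joint arm with a two-finger parallel gripper is mounted at the origin on a cart in front of the work surface, level with it; the furniture and walls round the work are solid. World frame = base frame: x ahead of the robot, y to its left, z up, the work surface at z = 0. Lengths are in m, angles in rad, forces in N, time in s.
With the tool pointing down it reaches from about 0.25 to 0.725 m from the base axis. Payload 4 kg.
Tool frame: the origin (TCP) lies midway between the tips of the shut fingers; the grasp point (between the pads) lies 19 mm behind it; z points along the fingers, y is the line along which they close (so a half turn about z gives the same grasp; the last joint's range is limited). The gripper opens to 85 mm and grips with 20 to 120 N. Pads are 22 mm wide; open, the fingers measure 114 mm over their backs; the gripper's body (76 mm by 85 mm) begins 54 mm behind the grasp point. The pads swing forward as they close: fully open they stand 13 mm farther back than shut.
Start: joints at [1.237, 0.241, 0.005, 1.335, 0, 1.571], TCP at [0.164, 0.472, 0.231] pointing down, gripper open.
Joint ranges: [-2.72, 2.72], [-1.05, 1.87], [-1.09, 1.28], [-1.99, 2.15], [-1.42, 1.44], [-3.14, 3.14]. Speed limits (rad/s): [2.79, 2.79, 3.14, 3.14, 3.14, 3.14].

INTERFACE

Orientations are given as a unit quaternion [x, y, z, w].
In Python, from workcell import bot gives the robot as it stands.
- The arm moves only by the tool move_arm, never from a script. Its argument "motion" is a list of rows, each an object of numbers: "x", "y", "z": the shift along the tool's x, y, z in cm; "yaw": the turn about the tool's z in degrees. A call has 1 to 20 rows; each row is the pose to reach, as a shift and turn from the pose commanded when the call began, along the tool's axes at that moment; what a row does not reach only later rows make up. A row lasts 1/8 s, in which the tool goes at most 62.5 mm and 10.7 degrees, less where a joint would pass 70% of its speed; a pose out of reach is approached as far as the arm can. A call with a gripper value outside its range is refused whole. "gripper" is the opening, from -1 (shut) to 1 (fully open), set as the call begins (left out, the last holds). The fingers move at their own pace and stop on an object; the grip force is fixed at half the most. Time passes only in rows, so rows that repeat a pose let the fingers close. It gives the time, the measured TCP pose, the force, the opening and the grip force at its end, in the units of the state.
- bot.get_obs(): the state, without advancing time (a new reading comes with each control period).
- bot.camera(name): name is "scene" or "top" or "wrist"; returns the picture (384x512x3 uint8, blue, green, red); there is no depth.
- bot.camera_model(name): a dict with "K" (3x3 intrinsics, pixels), "dist" ([k1, k2, p1, p2, k3] as OpenCV has them; the pictures are not rectified), "world_from_camera" (4x4, takes a point from camera to world coordinates). Camera axes: x right, y down, z forward; pixel columns grow to the right and rows downward; lengths in m; the calibration is good to about 2 mm. A picture is of the moment at which its call begins: read the wrist's pose just before it. camera_model takes no time and is no camera call; for the wrist camera it gives the pose at the moment of the call.
- bot.job_done(): hands the job in; it is judged then, once.
Trained networks look in the newest picture that a camera, given by its name, has taken for a name from the list of things; names that differ only in an ending like _2 or _b are one class to them, and where a whole thing is asked for, a point or a joint stands for the part that bears it (a point fixed in the world has none). Each returns a list of dicts, best first, with "score" (0 to 1); they miss things now and then, are a little off and sometimes report something else, mostly with a low value. They report only what shows in the picture. A call takes as long as a camera call. They do not tell look-alikes from the thing itself.
- bot.cut_out(camera, name): "mask" (384x512 bool, what is visible of it) and "centre" ([row, column] in pixels, amid what is visible of it).
The state is a dict: "clock": time; "joint_pos": joint angles; "joint_vel": joint speeds; "tau": joint torques, N m; "eef_pos": TCP position; "tool_rot": TCP orientation; "ft_force": force on the tool from outside, world axes, zero at the start; "ft_torque": the same for the moment, N m; "grip_width": finger opening in m; "grasp_force": force on a finger pad.
Only numpy, scipy, OpenCV 4.12 (cv2) and the standard library are available. Lean on these libraries where they do the work, as an engineer would, in place of code of your own. Each camera call takes 0.05 s, during which the arm holds its last target. There are 200 camera calls.

## Working session

There is one attempt and no reset: what is moved stays moved. The work goes in short steps, Python scripts to look and compute and a tool call to move; the robot and the scene stay as the last step left them, time stands still between calls to the robot, and variables do not carry over. Pictures are saved under pics/ and viewed, at most 14 in all, crops included, and the job is handed in when it is done.

Besides the shell and the picture viewer there is one more tool, called after "Emit:" by a JSON object that holds its "name" and its "arguments", one argument or row to a line. move_arm: Moves the arm, as the interface text tells. Its arguments: {"type":"object","properties":{"motion":{"type":"array"},"gripper":{"type":"number"}},"required":["motion"]}

```bash
mkdir -p pics; ls; cat > h.py <<'E'
import numpy as np, cv2, sys
from workcell import bot
from scipy.spatial.transform import Rotation as R
def snap(n,f=None):
    im=np.ascontiguousarray(bot.camera(n))
    if f: cv2.imwrite('pics/'+f,im)
    return im
def ray(n,rc,z):
    m=bot.camera_model(n);K=np.array(m['K'],float);T=np.array(m['world_from_camera'])
    p=cv2.undistortPoints(np.array([[[rc[1],rc[0]]]],float),K,np.array(m['dist'],float))[0,0]
    d=T[:3,:3]@np.array([p[0],p[1],1]);o=T[:3,3]
    return o+d*(z-o[2])/d[2]
def proj(n,P):
    m=bot.camera_model(n);T=np.linalg.inv(np.array(m['world_from_camera']))
    return cv2.projectPoints(np.array(P,float).reshape(-1,3),cv2.Rodrigues(T[:3,:3])[0],T[:3,3],np.array(m['K'],float),np.array(m['dist'],float))[0][:,0]
def st():
    o=bot.get_obs();return {k:np.round(o[k],4).tolist() for k in('clock','eef_pos','tool_rot','joint_pos','grip_width','ft_force')}
def to_tool(target,yaw=None):
    o=bot.get_obs();r=R.from_quat(o['tool_rot'])
    d=r.inv().apply(np.array(target)-o['eef_pos'])*100
    return np.round(d,2)
E
python3 - <<'E'
from h import *
print(st())
a=snap('scene','s0.png');b=snap('top','t0.png')
for n in('top','scene'):
    print(n,np.round(bot.camera_model(n)['world_from_camera'],3).tolist())
    for k in('bushing_1_mid','insert_1_mid','knob','cap','cover','cover_grip','tape_measure','grease_tin'):
        for d in bot.cut_out(n,k):
            print(n,k,round(d['score'],2),np.round(d['centre']),d['mask'].sum(), np.round(ray(n,d['centre'],.015),3))
cv2.imwrite('pics/t0b.png',cv2.resize(b,(800,600)))
cv2.imwrite('pics/s0b.png',cv2.resize(a,(800,600)))
E
```

```text
pics
{'clock': 0.0, 'eef_pos': [0.1636, 0.4718, 0.2304], 'tool_rot': [0.1661, 0.9861, -0.001, -0.0002], 'joint_pos': [1.237, 0.2414, 0.0037, 1.3352, -0.0, 1.5708], 'grip_width': 0.0855, 'ft_force': [0.0252, -1.0364, -0.8725]}
top [[0.0, -0.998, 0.059, 0.421], [-1.0, 0.001, 0.022, -0.118], [-0.022, -0.059, -0.998, 1.906], [0.0, 0.0, 0.0, 1.0]]
top bushing_1_mid 0.6 [220. 335.] 50 [ 0.427 -0.409  0.015]
top bushing_1_mid 0.35 [200. 334.] 105 [ 0.507 -0.404  0.015]
top bushing_1_mid 0.27 [192. 241.] 58 [ 0.538 -0.048  0.015]
top insert_1_mid 0.67 [229. 360.] 144 [ 0.395 -0.502  0.015]
top insert_1_mid 0.64 [204. 295.] 105 [ 0.489 -0.255  0.015]
top knob 0.51 [192. 240.] 60 [ 0.536 -0.042  0.015]
top cap 0.57 [154. 209.] 47 [0.686 0.077 0.015]
top cover 0.59 [188. 141.] 2418 [0.553 0.341 0.015]
top cover_grip 0.71 [189. 144.] 2375 [0.55  0.329 0.015]
top tape_measure 0.69 [188. 142.] 2380 [0.553 0.335 0.015]
top tape_measure 0.61 [156. 244.] 259 [ 0.675 -0.057  0.015]
top grease_tin 0.9 [194. 379.] 529 [ 0.528 -0.577  0.015]
scene [[0.542, -0.586, 0.602, -0.226], [-0.84, -0.366, 0.4, -0.585], [-0.014, -0.723, -0.691, 0.985], [0.0, 0.0, 0.0, 1.0]]
scene bushing_1_mid 0.45 [274. 334.] 129 [ 0.435 -0.414  0.015]
scene insert_1_mid 0.72 [240. 301.] 183 [ 0.498 -0.267  0.015]
scene insert_1_mid 0.66 [240. 231.] 214 [ 0.374 -0.073  0.015]
scene insert_1_mid 0.53 [295. 358.] 273 [ 0.408 -0.5    0.015]
scene cover_grip 0.65 [166. 174.] 1446 [0.564 0.346 0.015]
scene tape_measure 0.82 [183. 274.] 259 [ 0.687 -0.049  0.015]
scene tape_measure 0.47 [146. 245.] 62 [0.826 0.176 0.015]
scene grease_tin 0.87 [278. 397.] 940 [ 0.522 -0.575  0.015]
```

View pics/t0b.png

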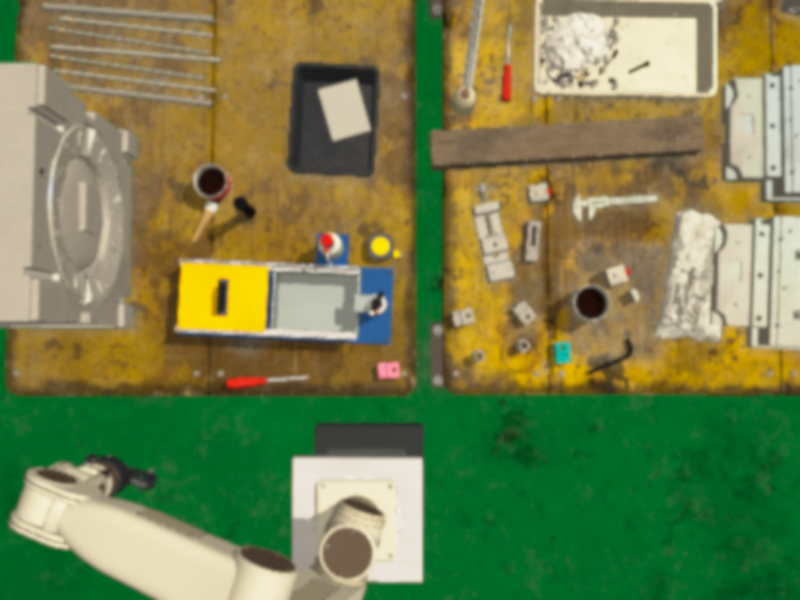

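View pics/s0b.png

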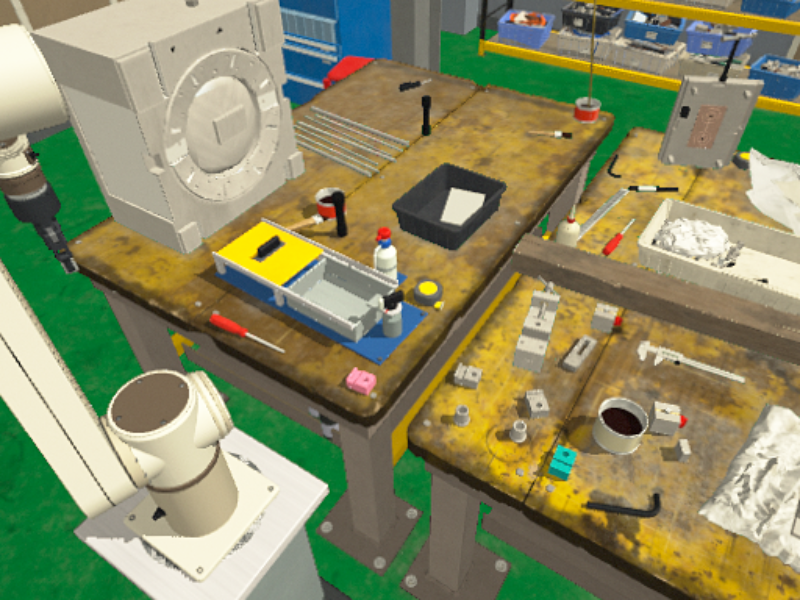

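The station is on the left bench. On the right bench (800x600 top view) the inserts are at (463,317) and (523,312), and the bushings at (478,356) and (523,345). The turquoise block at (562,352) and the pink one at (388,370) are look-alikes. The tin is at (590,302) and the tape measure at (380,246). I'll move over the parts to look from closer.

Emit:
{"name": "move_arm", "arguments": {
  "motion": [
    {"x": -10,"y": -15,"z": -8},
    {"x": -43,"y": -65,"z": -8,"yaw": -19},
    {"x": -43,"y": -65,"z": -8,"yaw": -19},
    {"x": -43,"y": -65,"z": -8,"yaw": -19},
    {"x": -43,"y": -65,"z": -8,"yaw": -19},
    {"x": -43,"y": -65,"z": -8,"yaw": -19},
    {"x": -43,"y": -65,"z": -8,"yaw": -19},
    {"x": -43,"y": -65,"z": -8,"yaw": -19},
    {"x": -43,"y": -65,"z": -8,"yaw": -19},
    {"x": -43,"y": -65,"z": -8,"yaw": -19},
    {"x": -43,"y": -65,"z": -8,"yaw": -19},
    {"x": -43,"y": -65,"z": -8,"yaw": -19},
    {"x": -43,"y": -65,"z": -8,"yaw": -19},
    {"x": -43,"y": -65,"z": -8,"yaw": -19},
    {"x": -43,"y": -65,"z": -8,"yaw": -19},
    {"x": -43,"y": -65,"z": -8,"yaw": -19},
    {"x": -43,"y": -65,"z": -8,"yaw": -19}
  ],
  "gripper": 1
}}

```text
invalid input at $.motion[0]: expected keys x, y, z, yaw
```

```bash
python3 - <<'E'
from h import *
print(st())
print(np.round(bot.camera_model('wrist')['world_from_camera'],3).tolist())
a=snap('wrist','w1.png');cv2.imwrite('pics/w1b.png',cv2.resize(a,(800,600)))
for k,z in(('bushing_1_mid',.017),('insert_1_mid',.0125),('grease_tin',.03)):
    for d in bot.cut_out('wrist',k): print(k,round(d['score'],2),np.round(d['centre']),d['mask'].sum(),np.round(ray('wrist',d['centre'],z),3),cv2.minAreaRect(np.argwhere(d['mask'])[:,::-1].astype(np.float32)))
E
```

```text
{'clock': 0.9, 'eef_pos': [0.1638, 0.4724, 0.2313], 'tool_rot': [0.1661, 0.9861, 0.0, -0.0], 'joint_pos': [1.237, 0.2405, 0.005, 1.3352, 0.0, 1.5708], 'grip_width': 0.0853, 'ft_force': [0.8085, 0.0618, -0.0267]}
[[0.326, 0.912, 0.247, 0.1], [0.945, -0.315, -0.086, 0.494], [-0.0, 0.261, -0.965, 0.373], [0.0, 0.0, 0.0, 1.0]]
```

View pics/w1b.png

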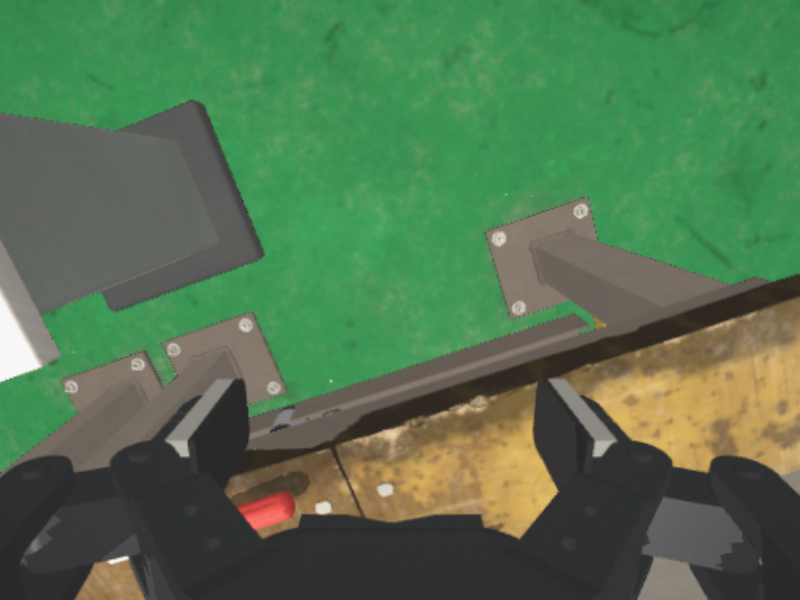

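My row format lacked keys, so the arm hasn't moved. The picture shows only the floor and bench edge, and it tells me the camera sits on the tool's +x side. I'll resend with full rows.

Emit:
{"name": "move_arm", "arguments": {
  "motion": [
    {"x": 0,"y": 0,"z": -8,"yaw": 0},
    {"x": -54,"y": -66,"z": -8,"yaw": -19},
    {"x": -54,"y": -66,"z": -8,"yaw": -19},
    {"x": -54,"y": -66,"z": -8,"yaw": -19},
    {"x": -54,"y": -66,"z": -8,"yaw": -19},
    {"x": -54,"y": -66,"z": -8,"yaw": -19},
    {"x": -54,"y": -66,"z": -8,"yaw": -19},
    {"x": -54,"y": -66,"z": -8,"yaw": -19},
    {"x": -54,"y": -66,"z": -8,"yaw": -19},
    {"x": -54,"y": -66,"z": -8,"yaw": -19},
    {"x": -54,"y": -66,"z": -8,"yaw": -19},
    {"x": -54,"y": -66,"z": -8,"yaw": -19},
    {"x": -54,"y": -66,"z": -8,"yaw": -19},
    {"x": -54,"y": -66,"z": -8,"yaw": -19},
    {"x": -54,"y": -66,"z": -8,"yaw": -19},
    {"x": -54,"y": -66,"z": -8,"yaw": -19},
    {"x": -54,"y": -66,"z": -8,"yaw": -19},
    {"x": -54,"y": -66,"z": -8,"yaw": -19},
    {"x": -54,"y": -66,"z": -8,"yaw": -19},
    {"x": -54,"y": -66,"z": -8,"yaw": -19}
  ],
  "gripper": 1
}}

```text
clock: 3.6
eef_pos: [0.4578, -0.3274, 0.3119]
tool_rot: [0.001, 1.0, -0.0, 0.0]
ft_force: [-0.1, 0.6, -0.0]
grip_width: 0.0858
grasp_force: 0.0
```

```bash
cat > look.py <<'E'
from h import *
import sys
print(st())
a=snap('wrist',sys.argv[1]+'.png');cv2.imwrite('pics/'+sys.argv[1]+'b.png',cv2.resize(a,(800,600)))
for k,z in(('bushing_1_mid',.017),('insert_1_mid',.0125)):
    for d in bot.cut_out('wrist',k):
        c=max(cv2.findContours(d['mask'].astype(np.uint8),0,2)[0],key=len)[:,0]
        P=np.array([ray('wrist',q[::-1],z)[:2] for q in c.astype(float)],np.float32)
        r=cv2.minAreaRect(P*1000)
        b,g,rr=a[d['mask']].mean(0)
        print(k,round(d['score'],2),np.round(d['centre']),np.round(ray('wrist',d['centre'],z),3),'rect',np.round(r[0]),np.round(r[1]),round(r[2]),'bgr',int(b),int(g),int(rr))
E
python3 look.py w2
```

```text
{'clock': 3.6, 'eef_pos': [0.4578, -0.3274, 0.3119], 'tool_rot': [0.0006, 1.0, -0.0002, 0.0003], 'joint_pos': [-0.6209, 0.3545, 0.3685, 1.5839, 0.0, -0.6196], 'grip_width': 0.0858, 'ft_force': [-0.1484, 0.6126, -0.0178]}
bushing_1_mid 0.56 [138. 195.] [ 0.425 -0.404  0.017] rect [ 424. -407.] [31. 31.] 88 bgr 127 141 149
insert_1_mid 0.75 [ 96. 430.] [ 0.365 -0.077  0.013] rect [364. -78.] [37. 64.] 6 bgr 159 145 224
insert_1_mid 0.72 [128. 124.] [ 0.41  -0.506  0.013] rect [ 408. -504.] [51. 46.] 5 bgr 151 166 79
insert_1_mid 0.59 [184. 292.] [ 0.491 -0.266  0.013] rect [ 495. -261.] [43. 52.] 10 bgr 148 165 175
```

View pics/w2b.png

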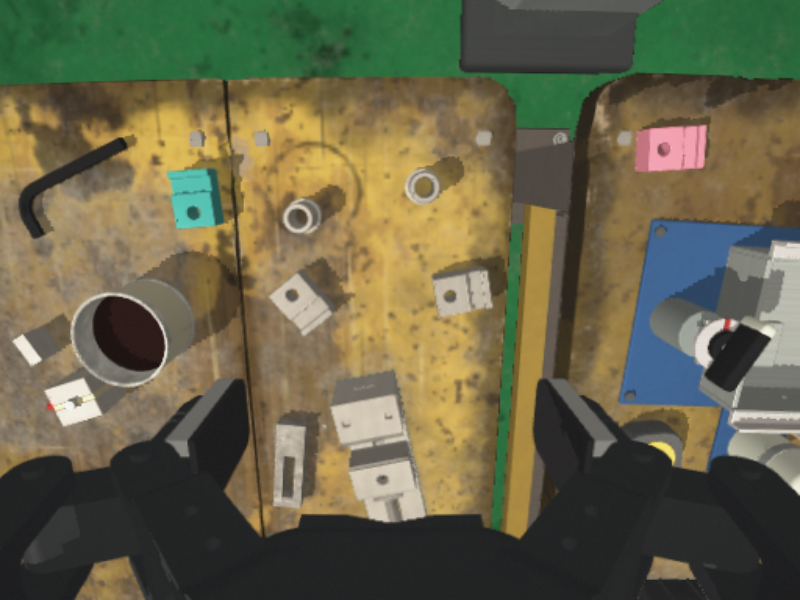

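The view is clear. In 800x600 pixels, the bushings are at (422,186) and (300,216) and the inserts at (462,292) and (301,301). The turquoise block is at (195,198), the pink at (670,147), and the knob at about (725,345). Next I'll compute the part positions.

```bash
python3 - <<'E'
from h import *
f=lambda u,v,z:ray('wrist',(v*.64-.2,u*.64-.2),z)
for n,q in(('insA',[(433,278),(488,269),(492,307),(440,316)]),('insB',[(270,292),(299,271),(331,315),(303,334)])):
    P=np.array([f(u,v,.025)[:2] for u,v in q]);print(n,P.mean(0).round(4),P.round(3).tolist())
    for i in range(4):
        d=P[(i+1)%4]-P[i];print('  side',np.linalg.norm(d).round(3),np.degrees(np.arctan2(d[1],d[0])).round(1))
print('bA',f(423,185,.034).round(4),'bB',f(301,215,.034).round(4))
print('knob mark/hub',f(725,345,.1).round(3))
E
```

```text
insA [ 0.4931 -0.2609] [[0.479, -0.289], [0.471, -0.239], [0.507, -0.234], [0.515, -0.282]]
  side 0.05 99.5
  side 0.036 8.9
  side 0.049 -79.8
  side 0.037 -168.5
insB [ 0.5031 -0.4105] [[0.492, -0.438], [0.473, -0.411], [0.514, -0.383], [0.533, -0.41]]
  side 0.034 125.2
  side 0.05 33.7
  side 0.033 -55.4
  side 0.05 -144.9
bA [ 0.3969 -0.3     0.034 ] bB [ 0.4219 -0.4048  0.034 ]
knob mark/hub [ 0.518 -0.06   0.1  ]
```

Emit:
{"name": "move_arm", "arguments": {
  "motion": [
    {"x": -3.5,"y": 6.6,"z": 5,"yaw": -9.5},
    {"x": -3.5,"y": 6.6,"z": 10,"yaw": -9.5},
    {"x": -3.5,"y": 6.6,"z": 16,"yaw": -9.5},
    {"x": -3.5,"y": 6.6,"z": 22,"yaw": -9.5},
    {"x": -3.5,"y": 6.6,"z": 26,"yaw": -9.5},
    {"x": -3.5,"y": 6.6,"z": 29,"yaw": -9.5},
    {"x": -3.5,"y": 6.6,"z": 30.8,"yaw": -9.5},
    {"x": -3.5,"y": 6.6,"z": 30.8,"yaw": -9.5},
    {"x": -3.5,"y": 6.6,"z": 30.8,"yaw": -9.5}
  ],
  "gripper": 1
}}

```text
clock: 4.88
eef_pos: [0.4936, -0.2625, 0.0041]
tool_rot: [-0.082, 0.997, -0.0, 0.001]
ft_force: [0.4, 0.1, 1.1]
grip_width: 0.0853
grasp_force: 0.0
```

Emit:
{"name": "move_arm", "arguments": {
  "motion": [
    {"x": 0,"y": 0,"z": 0,"yaw": 0},
    {"x": 0,"y": 0,"z": 0,"yaw": 0},
    {"x": 0,"y": 0,"z": 0,"yaw": 0},
    {"x": 0,"y": 0,"z": 0,"yaw": 0},
    {"x": 0,"y": 0,"z": 0,"yaw": 0},
    {"x": 0,"y": 0,"z": 0,"yaw": 0},
    {"x": 0,"y": 0,"z": 0,"yaw": 0},
    {"x": 0,"y": 0,"z": 0,"yaw": 0}
  ],
  "gripper": -1
}}

```text
clock: 5.88
eef_pos: [0.4939, -0.2627, 0.0046]
tool_rot: [-0.082, 0.997, -0.001, 0.001]
ft_force: [-0.3, -0.1, 6.8]
grip_width: 0.0487
grasp_force: 63.2
```

Emit:
{"name": "move_arm", "arguments": {
  "motion": [
    {"x": 0,"y": 0,"z": -4,"yaw": 0},
    {"x": 0,"y": 0,"z": -10,"yaw": 0},
    {"x": 0,"y": 0,"z": -16,"yaw": 4},
    {"x": 0,"y": 0,"z": -22,"yaw": 9.5},
    {"x": 0,"y": 0,"z": -26,"yaw": 9.5},
    {"x": 0,"y": 0,"z": -26,"yaw": 9.5}
  ]
}}

```text
clock: 6.62
eef_pos: [0.4946, -0.263, 0.2674]
tool_rot: [0.001, 1.0, -0.002, 0.004]
ft_force: [-0.4, -0.2, -1.7]
grip_width: 0.0485
grasp_force: 62.5
```

Emit:
{"name": "move_arm", "arguments": {
  "motion": [
    {"x": -10.5,"y": 35,"z": -6,"yaw": 0},
    {"x": -10.5,"y": 35,"z": -6,"yaw": 0},
    {"x": -10.5,"y": 35,"z": -6,"yaw": 0},
    {"x": -10.5,"y": 35,"z": -6,"yaw": 0},
    {"x": -10.5,"y": 35,"z": -6,"yaw": 0},
    {"x": -10.5,"y": 35,"z": -6,"yaw": 0},
    {"x": -10.5,"y": 35,"z": -6,"yaw": 0},
    {"x": -10.5,"y": 35,"z": -6,"yaw": 0},
    {"x": -10.5,"y": 35,"z": -6,"yaw": 0},
    {"x": -10.5,"y": 35,"z": -6,"yaw": 0}
  ]
}}

```text
clock: 7.88
eef_pos: [0.5984, 0.0861, 0.3232]
tool_rot: [0.002, 1.0, -0.0, -0.0]
ft_force: [-0.1, 0.7, -0.4]
grip_width: 0.0487
grasp_force: 62.6
```

```bash
python3 look.py w3; python3 - <<'E'
from h import *
for k,z in(('knob',.11),('cap',.156),('cover',.069),('cover_grip',.087)):
    for d in bot.cut_out('wrist',k): print(k,round(d['score'],2),np.round(d['centre']),ray('wrist',d['centre'],z).round(3),d['mask'].sum())
E
```

```text
{'clock': 7.875, 'eef_pos': [0.5984, 0.0861, 0.3232], 'tool_rot': [0.0022, 1.0, -0.0001, -0.0002], 'joint_pos': [0.143, 0.4526, 0.5442, 1.6629, -0.0001, 0.1474], 'grip_width': 0.0487, 'ft_force': [-0.1119, 0.6836, -0.4198]}
bushing_1_mid 0.69 [112. 130.] [ 0.528 -0.084  0.017] rect [526. -80.] [34. 78.] 62 bgr 52 54 54
insert_1_mid 0.98 [260. 251.] [0.762 0.088 0.013] rect [769.  86.] [164. 184.] 0 bgr 121 133 140
insert_1_mid 0.73 [  4. 124.] [ 0.387 -0.08   0.013] rect [385. -77.] [56.  5.] 88 bgr 92 87 141
insert_1_mid 0.34 [118. 428.] [0.537 0.347 0.013] rect [542. 354.] [245. 184.] 87 bgr 91 183 211
knob 0.74 [110. 132.] [ 0.527 -0.045  0.11 ] 991
cover 0.74 [117. 428.] [0.535 0.315 0.069] 20047
cover_grip 0.91 [117. 431.] [0.535 0.308 0.087] 20024
```

View pics/w3b.png

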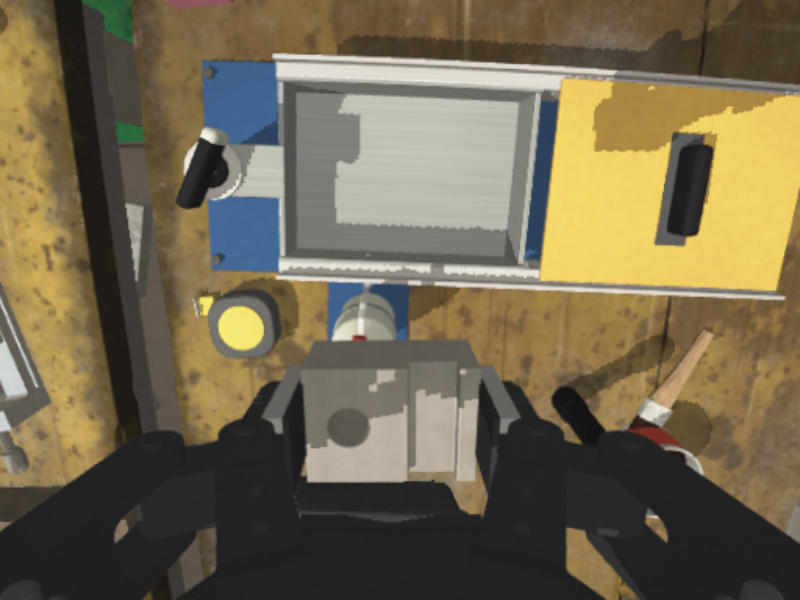

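The held insert fills the lower centre. The tray floor spans roughly (296,92) to (507,257). The knob's white end is at (213,133) and its black end at (188,203). The cover handle is at about (690,190), and the bottle is partly hidden at (365,325). I'll compute the station pose from these.

```bash
python3 - <<'E'
from h import *
f=lambda u,v,z:ray('wrist',(v*.64-.2,u*.64-.2),z)[:2]
def pr(n,q,z):
    P=np.array([f(*a,z) for a in q]);print(n,P.round(3).tolist(),'mean',P.mean(0).round(4));return P
pr('floor',[(296,92),(519,101),(506,258),(293,250)],.006)
pr('rim',[(283,82),(537,93),(524,265),(284,257)],.062)
k=pr('knob',[(213,133),(188,203)],.118);d=k[0]-k[1];print('wing len',np.linalg.norm(d),'white dir deg',np.degrees(np.arctan2(d[1],d[0])))
h=pr('handle',[(682,145),(712,146),(700,236),(676,235)],.099);d=h[1]-h[2];print(np.linalg.norm(d),np.degrees(np.arctan2(d[1],d[0])))
c=pr('coveredge',[(562,79),(541,278)],.069);d=c[0]-c[1];print(np.linalg.norm(d),np.degrees(np.arctan2(d[1],d[0])))
g=pr('guides',[(275,57),(560,72)],.074);d=g[1]-g[0];print(np.degrees(np.arctan2(d[1],d[0])))
E
```

```text
floor [[0.457, 0.003], [0.464, 0.203], [0.607, 0.199], [0.599, -0.006]] mean [0.5318 0.0999]
rim [[0.459, 0.004], [0.467, 0.203], [0.604, 0.201], [0.597, -0.003]] mean [0.5314 0.1014]
knob [[0.501, -0.035], [0.548, -0.057]] mean [ 0.5246 -0.0459]
wing len 0.052391869465698286 white dir deg 154.80894402102044
handle [[0.507, 0.304], [0.507, 0.327], [0.574, 0.328], [0.573, 0.308]] mean [0.5402 0.3166]
0.06697988161642553 -179.20099812641416
coveredge [[0.457, 0.22], [0.614, 0.215]] mean [0.5354 0.2172]
0.15640902599751902 178.16302734719696
guides [[0.443, 0.001], [0.453, 0.216]] mean [0.4481 0.1087]
87.26031127211832
```

Emit:
{"name": "move_arm", "arguments": {
  "motion": [
    {"x": 3,"y": 5.8,"z": 4,"yaw": 2},
    {"x": 3,"y": 5.8,"z": 10,"yaw": 2},
    {"x": 3,"y": 5.8,"z": 16,"yaw": 2},
    {"x": 3,"y": 5.8,"z": 22,"yaw": 2},
    {"x": 3,"y": 5.8,"z": 27,"yaw": 2},
    {"x": 3,"y": 5.8,"z": 30,"yaw": 2},
    {"x": 3,"y": 5.8,"z": 30.9,"yaw": 2},
    {"x": 3,"y": 5.8,"z": 30.9,"yaw": 2}
  ]
}}

```text
clock: 9.22
eef_pos: [0.5691, 0.1458, 0.0145]
tool_rot: [0.019, 1.0, -0.0, 0.0]
ft_force: [0.2, -0.4, -0.9]
grip_width: 0.0485
grasp_force: 62.6
```

Emit:
{"name": "move_arm", "arguments": {
  "motion": [
    {"x": 0,"y": 0,"z": 0,"yaw": 0},
    {"x": 0,"y": 0,"z": 0,"yaw": 0},
    {"x": 0,"y": 0,"z": 0,"yaw": 0},
    {"x": 0,"y": 0,"z": 0,"yaw": 0}
  ],
  "gripper": 0.4
}}

```text
clock: 9.72
eef_pos: [0.5691, 0.1457, 0.0149]
tool_rot: [0.019, 1.0, 0.0, 0.0]
ft_force: [0.2, 0.4, 0.4]
grip_width: 0.0597
grasp_force: 0.0
```

Emit:
{"name": "move_arm", "arguments": {
  "motion": [
    {"x": 0,"y": 0,"z": -5,"yaw": -2},
    {"x": 0,"y": 0,"z": -11,"yaw": -2},
    {"x": 0,"y": 0,"z": -17,"yaw": -2},
    {"x": 0,"y": 0,"z": -23,"yaw": -2},
    {"x": 0,"y": 0,"z": -25,"yaw": -2},
    {"x": 0,"y": 0,"z": -25,"yaw": -2}
  ]
}}

```text
clock: 10.48
eef_pos: [0.5699, 0.1459, 0.2667]
tool_rot: [0.001, 1.0, 0.001, 0.002]
ft_force: [-0.0, -0.1, -1.2]
grip_width: 0.0599
grasp_force: 0.0
```

Emit:
{"name": "move_arm", "arguments": {
  "motion": [
    {"x": 6.7,"y": -55.7,"z": -2,"yaw": -34.5},
    {"x": 6.7,"y": -55.7,"z": -2,"yaw": -34.5},
    {"x": 6.7,"y": -55.7,"z": -2,"yaw": -34.5},
    {"x": 6.7,"y": -55.7,"z": -2,"yaw": -34.5},
    {"x": 6.7,"y": -55.7,"z": -2,"yaw": -34.5},
    {"x": 6.7,"y": -55.7,"z": -2,"yaw": -34.5},
    {"x": 6.7,"y": -55.7,"z": -2,"yaw": -34.5},
    {"x": 6.7,"y": -55.7,"z": -2,"yaw": -34.5},
    {"x": 6.7,"y": -55.7,"z": -2,"yaw": -34.5},
    {"x": 6.7,"y": -55.7,"z": -2,"yaw": -34.5},
    {"x": 6.7,"y": -55.7,"z": -2,"yaw": -34.5},
    {"x": 6.7,"y": -55.7,"z": 4,"yaw": -34.5},
    {"x": 6.7,"y": -55.7,"z": 10,"yaw": -34.5},
    {"x": 6.7,"y": -55.7,"z": 16,"yaw": -34.5},
    {"x": 6.7,"y": -55.7,"z": 16,"yaw": -34.5}
  ],
  "gripper": 1
}}

```text
clock: 12.35
eef_pos: [0.4972, -0.4055, 0.0982]
tool_rot: [-0.297, 0.955, 0.006, -0.004]
ft_force: [-0.2, 0.4, -0.4]
grip_width: 0.0848
grasp_force: 0.0
```

```bash
python3 look.py w4; python3 -c "
from h import *
print(to_tool([.503,-.4105,.004]))"
```

```text
{'clock': 12.35, 'eef_pos': [0.4972, -0.4055, 0.0982], 'tool_rot': [-0.2969, 0.9549, 0.0062, -0.0038], 'joint_pos': [-0.6844, 0.6101, 0.2186, 1.1939, 0.0004, -1.2873], 'grip_width': 0.0848, 'ft_force': [-0.2305, 0.3677, -0.4474]}
bushing_1_mid 0.78 [121. 288.] [ 0.434 -0.421  0.017] rect [ 430. -412.] [31. 35.] 10 bgr 150 165 174
insert_1_mid 0.91 [ 25. 200.] [ 0.417 -0.512  0.013] rect [ 415. -513.] [52. 44.] 5 bgr 149 162 76
[-0.06  0.1  10.35]
```

View pics/w4b.png

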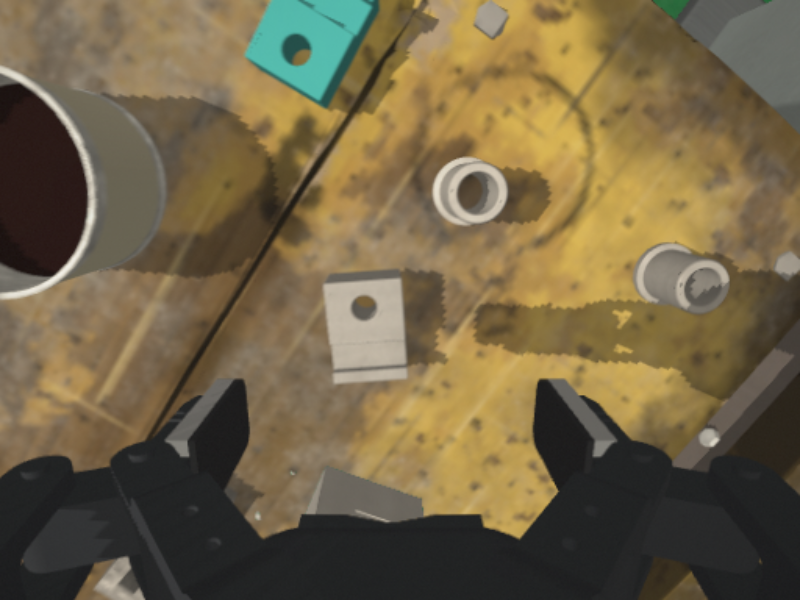

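The insert is square between the fingers, at (367,325). Bushing B is at (470,190) and bushing A at (680,278); both are standing. I'll check the insert's centre before descending.

```bash
python3 - <<'E'
from h import *
f=lambda u,v,z:ray('wrist',(v*.64-.2,u*.64-.2),z)[:2]
P=np.array([f(*a,.025) for a in [(327,284),(402,278),(406,369),(333,373)]])
c=P.mean(0);d=P[1]-P[0];print(st(),c.round(4),np.linalg.norm(d),np.degrees(np.arctan2(d[1],d[0])),np.linalg.norm(P[2]-P[1]),to_tool([*c,.004]))
print('bB',f(474,192,.034),'bA',f(705,285,.034))
E
```

```text
{'clock': 12.5, 'eef_pos': [0.5027, -0.4113, 0.1075], 'tool_rot': [-0.2963, 0.9551, -0.0019, 0.0014], 'joint_pos': [-0.6859, 0.6034, 0.2324, 1.1951, 0.0001, -1.2875], 'grip_width': 0.0853, 'ft_force': [0.771, 0.673, 0.7508]} [ 0.5123 -0.4177] 0.0359783318291233 129.2414232766743 0.04661293526203018 [-0.42 -1.03 10.36]
bB [ 0.43156952 -0.41488663] bA [ 0.40301975 -0.30044666]
```

Emit:
{"name": "move_arm", "arguments": {
  "motion": [
    {"x": 0,"y": 0,"z": 4,"yaw": -2},
    {"x": 0,"y": 0,"z": 8,"yaw": -2},
    {"x": 0,"y": 0,"z": 10.3,"yaw": -2},
    {"x": 0,"y": 0,"z": 10.3,"yaw": -2},
    {"x": 0,"y": 0,"z": 10.3,"yaw": -2}
  ],
  "gripper": 1
}}

```text
clock: 13.12
eef_pos: [0.5028, -0.4128, 0.0048]
tool_rot: [-0.312, 0.95, -0.002, 0.002]
ft_force: [-0.1, -0.3, -0.4]
grip_width: 0.0851
grasp_force: 0.0
```

Emit:
{"name": "move_arm", "arguments": {
  "motion": [
    {"x": 0,"y": 0,"z": 0,"yaw": 0},
    {"x": 0,"y": 0,"z": 0,"yaw": 0},
    {"x": 0,"y": 0,"z": 0,"yaw": 0},
    {"x": 0,"y": 0,"z": 0,"yaw": 0},
    {"x": 0,"y": 0,"z": 0,"yaw": 0},
    {"x": 0,"y": 0,"z": 0,"yaw": 0},
    {"x": 0,"y": 0,"z": 0,"yaw": 0},
    {"x": 0,"y": 0,"z": 0,"yaw": 0}
  ],
  "gripper": -1
}}

```text
clock: 14.12
eef_pos: [0.5014, -0.4119, 0.0025]
tool_rot: [-0.312, 0.95, -0.001, 0.001]
ft_force: [0.2, -0.5, 6.3]
grip_width: 0.0355
grasp_force: 60.9
```

Emit:
{"name": "move_arm", "arguments": {
  "motion": [
    {"x": 0,"y": 0,"z": -4,"yaw": 0},
    {"x": 0,"y": 0,"z": -10,"yaw": 0},
    {"x": 0,"y": 0,"z": -16,"yaw": 10},
    {"x": 0,"y": 0,"z": -22,"yaw": 20},
    {"x": 0,"y": 0,"z": -26,"yaw": 30},
    {"x": 0,"y": 0,"z": -26,"yaw": 38.5},
    {"x": 0,"y": 0,"z": -26,"yaw": 38.5},
    {"x": 0,"y": 0,"z": -26,"yaw": 38.5}
  ]
}}

```text
clock: 15.12
eef_pos: [0.5, -0.4107, 0.2596]
tool_rot: [0.018, 1.0, 0.001, -0.001]
ft_force: [0.3, -0.2, -1.0]
grip_width: 0.0356
grasp_force: 60.3
```

Emit:
{"name": "move_arm", "arguments": {
  "motion": [
    {"x": 2.3,"y": 55.6,"z": -2,"yaw": 0},
    {"x": 2.3,"y": 55.6,"z": -2,"yaw": 0},
    {"x": 2.3,"y": 55.6,"z": -2,"yaw": 0},
    {"x": 2.3,"y": 55.6,"z": -2,"yaw": 0},
    {"x": 2.3,"y": 55.6,"z": -2,"yaw": 0},
    {"x": 2.3,"y": 55.6,"z": -2,"yaw": 0},
    {"x": 2.3,"y": 55.6,"z": -2,"yaw": 0},
    {"x": 2.3,"y": 55.6,"z": -2,"yaw": 0},
    {"x": 2.3,"y": 55.6,"z": -2,"yaw": 0},
    {"x": 2.3,"y": 55.6,"z": -2,"yaw": 0},
    {"x": 2.3,"y": 55.6,"z": -2,"yaw": 0},
    {"x": 2.3,"y": 55.6,"z": 4,"yaw": 0},
    {"x": 2.3,"y": 55.6,"z": 10,"yaw": 0},
    {"x": 2.3,"y": 55.6,"z": 12,"yaw": 0},
    {"x": 2.3,"y": 55.6,"z": 12,"yaw": 0}
  ]
}}

```text
clock: 17.0
eef_pos: [0.4965, 0.143, 0.1391]
tool_rot: [0.02, 1.0, -0.001, -0.003]
ft_force: [-0.7, -0.1, -1.0]
grip_width: 0.0354
grasp_force: 60.6
```

```bash
python3 -c "
from h import *
print(st(),to_tool([.497,.1464,.012]))"
```

```text
{'clock': 17.0, 'eef_pos': [0.4965, 0.143, 0.1391], 'tool_rot': [0.0197, 0.9998, -0.0009, -0.0027], 'joint_pos': [0.2806, 0.3362, -0.1118, 1.1284, -0.0002, 0.3201], 'grip_width': 0.0354, 'ft_force': [-0.709, -0.1248, -0.9925]} [-0.1   0.37 12.71]
```

Emit:
{"name": "move_arm", "arguments": {
  "motion": [
    {"x": 0,"y": 0,"z": 5,"yaw": 0},
    {"x": 0,"y": 0,"z": 10,"yaw": 0},
    {"x": 0,"y": 0,"z": 12.5,"yaw": 0},
    {"x": 0,"y": 0,"z": 12.5,"yaw": 0},
    {"x": 0,"y": 0,"z": 12.5,"yaw": 0}
  ]
}}

```text
clock: 17.62
eef_pos: [0.5003, 0.1453, 0.0184]
tool_rot: [0.019, 1.0, 0.001, 0.002]
ft_force: [0.1, -1.1, -2.4]
grip_width: 0.0352
grasp_force: 60.6
```

Emit:
{"name": "move_arm", "arguments": {
  "motion": [
    {"x": 0,"y": 0,"z": 0,"yaw": 0},
    {"x": 0,"y": 0,"z": 0,"yaw": 0},
    {"x": 0,"y": 0,"z": 0,"yaw": 0},
    {"x": 0,"y": 0,"z": 0,"yaw": 0}
  ],
  "gripper": 0.2
}}

```text
clock: 18.12
eef_pos: [0.4983, 0.1454, 0.0166]
tool_rot: [0.018, 1.0, 0.0, 0.0]
ft_force: [-0.0, -0.2, 1.4]
grip_width: 0.0516
grasp_force: 0.0
```

Emit:
{"name": "move_arm", "arguments": {
  "motion": [
    {"x": 0,"y": 0,"z": -5,"yaw": 0},
    {"x": 0,"y": 0,"z": -11,"yaw": 0},
    {"x": 0,"y": 0,"z": -17,"yaw": 0},
    {"x": 0,"y": 0,"z": -23,"yaw": 0},
    {"x": 0,"y": 0,"z": -25,"yaw": 0},
    {"x": 0,"y": 0,"z": -25,"yaw": 0}
  ]
}}

```text
clock: 18.88
eef_pos: [0.4993, 0.1456, 0.2683]
tool_rot: [0.018, 1.0, 0.001, 0.002]
ft_force: [-0.8, 0.7, -0.8]
grip_width: 0.0514
grasp_force: 0.0
```

Emit:
{"name": "move_arm", "arguments": {
  "motion": [
    {"x": 8.6,"y": -44.9,"z": -1,"yaw": 0},
    {"x": 8.6,"y": -44.9,"z": -1,"yaw": 0},
    {"x": 8.6,"y": -44.9,"z": -1,"yaw": 0},
    {"x": 8.6,"y": -44.9,"z": -1,"yaw": 0},
    {"x": 8.6,"y": -44.9,"z": -1,"yaw": 0},
    {"x": 8.6,"y": -44.9,"z": -1,"yaw": 0},
    {"x": 8.6,"y": -44.9,"z": -1,"yaw": 0},
    {"x": 8.6,"y": -44.9,"z": -1,"yaw": 0},
    {"x": 8.6,"y": -44.9,"z": -1,"yaw": 0},
    {"x": 8.6,"y": -44.9,"z": 5,"yaw": 0},
    {"x": 8.6,"y": -44.9,"z": 11,"yaw": 0},
    {"x": 8.6,"y": -44.9,"z": 15,"yaw": 0},
    {"x": 8.6,"y": -44.9,"z": 15,"yaw": 0},
    {"x": 8.6,"y": -44.9,"z": 15,"yaw": 0},
    {"x": 8.6,"y": -44.9,"z": 15,"yaw": 0}
  ],
  "gripper": 1
}}

```text
clock: 20.75
eef_pos: [0.3973, -0.3009, 0.1186]
tool_rot: [0.018, 1.0, -0.001, 0.002]
ft_force: [0.7, -0.4, 0.7]
grip_width: 0.0854
grasp_force: 0.0
```

```bash
python3 look.py w5;  python3 -c "
from h import *
print(st(),proj('wrist',[.397,-.3,.034])/.64, to_tool([.397,-.3,.004]))"
```

```text
{'clock': 20.75, 'eef_pos': [0.3973, -0.3009, 0.1186], 'tool_rot': [0.0181, 0.9998, -0.0013, 0.0018], 'joint_pos': [-0.6482, 0.3139, -0.2028, 1.0496, 0.0001, -0.6119], 'grip_width': 0.0854, 'ft_force': [0.749, -0.4382, 0.7139]}
bushing_1_mid 0.89 [231. 125.] [ 0.423 -0.408  0.017] rect [ 424. -407.] [29. 48.] 41 bgr 124 136 142
insert_1_mid 0.72 [152. 497.] [ 0.366 -0.095  0.013] rect [366. -97.] [41. 31.] 7 bgr 142 130 206
insert_1_mid 0.67 [218.  20.] [ 0.409 -0.503  0.013] rect [ 408. -504.] [55. 57.] 6 bgr 147 157 80
{'clock': 20.9, 'eef_pos': [0.3965, -0.3008, 0.1178], 'tool_rot': [0.0185, 0.9998, -0.0009, 0.0013], 'joint_pos': [-0.649, 0.3145, -0.2042, 1.0491, 0.0001, -0.612], 'grip_width': 0.0854, 'ft_force': [0.1557, 0.2018, 0.1296]} [[391.47776707 319.29659333]] [-1.000e-02  1.000e-01  1.138e+01]
```

View pics/w5b.png

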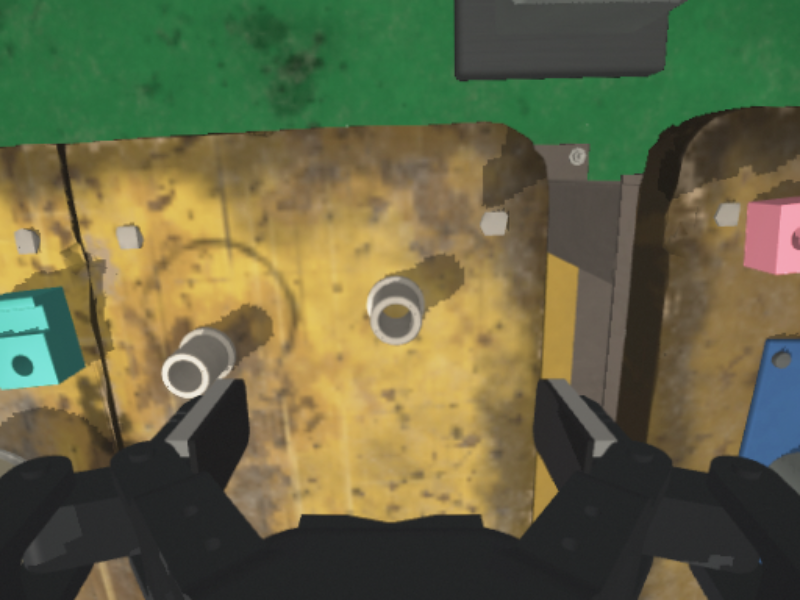

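Bushing A is at (397,318), and I predicted (391,319), so it hasn't moved. Bushing B is at about (190,370), also unmoved. I'll descend and grip bushing A.

Emit:
{"name": "move_arm", "arguments": {
  "motion": [
    {"x": 0,"y": 0.2,"z": 5,"yaw": 0},
    {"x": 0,"y": 0.2,"z": 9,"yaw": 0},
    {"x": 0,"y": 0.2,"z": 11.3,"yaw": 0},
    {"x": 0,"y": 0.2,"z": 11.3,"yaw": 0},
    {"x": 0,"y": 0.2,"z": 11.3,"yaw": 0}
  ]
}}

```text
clock: 21.52
eef_pos: [0.3966, -0.299, 0.0045]
tool_rot: [0.019, 1.0, -0.001, 0.001]
ft_force: [-0.7, 0.1, -0.3]
grip_width: 0.0855
grasp_force: 0.0
```

Emit:
{"name": "move_arm", "arguments": {
  "motion": [
    {"x": 0,"y": 0,"z": 0,"yaw": 0},
    {"x": 0,"y": 0,"z": 0,"yaw": 0},
    {"x": 0,"y": 0,"z": 0,"yaw": 0},
    {"x": 0,"y": 0,"z": 0,"yaw": 0},
    {"x": 0,"y": 0,"z": 0,"yaw": 0},
    {"x": 0,"y": 0,"z": 0,"yaw": 0},
    {"x": 0,"y": 0,"z": 0,"yaw": 0},
    {"x": 0,"y": 0,"z": 0,"yaw": 0}
  ],
  "gripper": -1
}}

```text
clock: 22.52
eef_pos: [0.3961, -0.2984, 0.0042]
tool_rot: [0.019, 1.0, -0.0, 0.001]
ft_force: [-1.0, 0.5, 5.6]
grip_width: 0.0276
grasp_force: 58.9
```

Emit:
{"name": "move_arm", "arguments": {
  "motion": [
    {"x": 0,"y": 0,"z": -4,"yaw": 0},
    {"x": 0,"y": 0,"z": -10,"yaw": 0},
    {"x": 0,"y": 0,"z": -16,"yaw": 0},
    {"x": 0,"y": 0,"z": -22,"yaw": 0},
    {"x": 0,"y": 0,"z": -26,"yaw": 0},
    {"x": 0,"y": 0,"z": -26,"yaw": 0},
    {"x": 0,"y": 0,"z": -26,"yaw": 0}
  ]
}}

```text
clock: 23.4
eef_pos: [0.3952, -0.2978, 0.2623]
tool_rot: [0.019, 1.0, 0.0, -0.001]
ft_force: [-1.2, 0.2, -1.3]
grip_width: 0.0275
grasp_force: 59.7
```

Emit:
{"name": "move_arm", "arguments": {
  "motion": [
    {"x": -15.2,"y": 35.8,"z": -2,"yaw": 0},
    {"x": -15.2,"y": 35.8,"z": -2,"yaw": 0},
    {"x": -15.2,"y": 35.8,"z": -2,"yaw": 0},
    {"x": -15.2,"y": 35.8,"z": -2,"yaw": 0},
    {"x": -15.2,"y": 35.8,"z": -2,"yaw": 0},
    {"x": -15.2,"y": 35.8,"z": -2,"yaw": 0},
    {"x": -15.2,"y": 35.8,"z": -2,"yaw": 0},
    {"x": -15.2,"y": 35.8,"z": -2,"yaw": 0},
    {"x": -15.2,"y": 35.8,"z": 4,"yaw": 0},
    {"x": -15.2,"y": 35.8,"z": 10,"yaw": 0},
    {"x": -15.2,"y": 35.8,"z": 12,"yaw": 0},
    {"x": -15.2,"y": 35.8,"z": 12,"yaw": 0},
    {"x": -15.2,"y": 35.8,"z": 12,"yaw": 0}
  ]
}}

```text
clock: 25.02
eef_pos: [0.5614, 0.0527, 0.1446]
tool_rot: [0.019, 1.0, -0.0, 0.001]
ft_force: [-0.2, -0.0, -0.2]
grip_width: 0.028
grasp_force: 59.7
```

```bash
python3 -c "
from h import *
print(st(),to_tool([.56,.054,.012]))
snap('wrist','w6.png')"
```

```text
{'clock': 25.025, 'eef_pos': [0.5614, 0.0527, 0.1446], 'tool_rot': [0.0195, 0.9998, -0.0, 0.0009], 'joint_pos': [0.0938, 0.4144, 0.0208, 1.1753, -0.0002, 0.1327], 'grip_width': 0.028, 'ft_force': [-0.1543, -0.0179, -0.219]} [ 0.17  0.12 13.26]
```

View pics/w6.png

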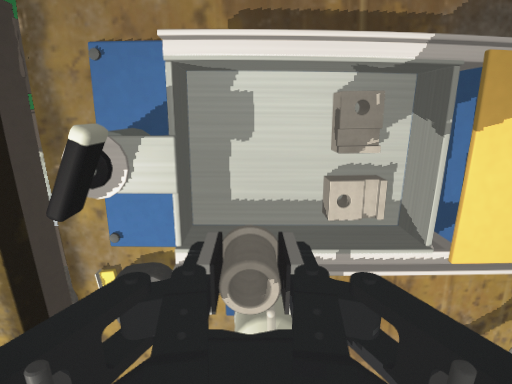

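Both inserts lie flat in the tray at (357,120) and (355,198), with the bushing held at (250,270). I'll lower it into the free left half.

Emit:
{"name": "move_arm", "arguments": {
  "motion": [
    {"x": 0.2,"y": 0,"z": 5,"yaw": 0},
    {"x": 0.2,"y": 0,"z": 10,"yaw": 0},
    {"x": 0.2,"y": 0,"z": 13.1,"yaw": 0},
    {"x": 0.2,"y": 0,"z": 13.1,"yaw": 0},
    {"x": 0.2,"y": 0,"z": 13.1,"yaw": 0}
  ]
}}

```text
clock: 25.7
eef_pos: [0.5605, 0.054, 0.0143]
tool_rot: [0.019, 1.0, 0.0, 0.002]
ft_force: [-0.1, 0.6, -0.8]
grip_width: 0.0278
grasp_force: 66.6
```

Emit:
{"name": "move_arm", "arguments": {
  "motion": [
    {"x": 0,"y": 0,"z": 0,"yaw": 0},
    {"x": 0,"y": 0,"z": 0,"yaw": 0},
    {"x": 0,"y": 0,"z": 0,"yaw": 0},
    {"x": 0,"y": 0,"z": 0,"yaw": 0}
  ],
  "gripper": 0.1
}}

```text
clock: 26.2
eef_pos: [0.559, 0.054, 0.0126]
tool_rot: [0.019, 1.0, 0.0, 0.0]
ft_force: [0.5, 0.1, 0.7]
grip_width: 0.047
grasp_force: 0.0
```

Emit:
{"name": "move_arm", "arguments": {
  "motion": [
    {"x": 0,"y": 0,"z": -5,"yaw": 0},
    {"x": 0,"y": 0,"z": -11,"yaw": 0},
    {"x": 0,"y": 0,"z": -17,"yaw": 0},
    {"x": 0,"y": 0,"z": -23,"yaw": 0},
    {"x": 0,"y": 0,"z": -25,"yaw": 0},
    {"x": 0,"y": 0,"z": -25,"yaw": 0}
  ]
}}

```text
clock: 26.95
eef_pos: [0.56, 0.0541, 0.2644]
tool_rot: [0.019, 1.0, 0.0, 0.002]
ft_force: [0.2, -0.3, -0.8]
grip_width: 0.0471
grasp_force: 0.0
```

Emit:
{"name": "move_arm", "arguments": {
  "motion": [
    {"x": 12,"y": -46.5,"z": -1,"yaw": 0},
    {"x": 12,"y": -46.5,"z": -1,"yaw": 0},
    {"x": 12,"y": -46.5,"z": -1,"yaw": 0},
    {"x": 12,"y": -46.5,"z": -1,"yaw": 0},
    {"x": 12,"y": -46.5,"z": -1,"yaw": 0},
    {"x": 12,"y": -46.5,"z": -1,"yaw": 0},
    {"x": 12,"y": -46.5,"z": -1,"yaw": 0},
    {"x": 12,"y": -46.5,"z": -1,"yaw": 0},
    {"x": 12,"y": -46.5,"z": -1,"yaw": 0},
    {"x": 12,"y": -46.5,"z": -1,"yaw": 0},
    {"x": 12,"y": -46.5,"z": 5,"yaw": 0},
    {"x": 12,"y": -46.5,"z": 11,"yaw": 0},
    {"x": 12,"y": -46.5,"z": 14.5,"yaw": 0},
    {"x": 12,"y": -46.5,"z": 14.5,"yaw": 0},
    {"x": 12,"y": -46.5,"z": 14.5,"yaw": 0},
    {"x": 12,"y": -46.5,"z": 14.5,"yaw": 0}
  ],
  "gripper": 1
}}

```text
clock: 28.95
eef_pos: [0.4232, -0.4071, 0.1199]
tool_rot: [0.018, 1.0, -0.002, 0.002]
ft_force: [0.5, 0.6, 0.5]
grip_width: 0.0855
grasp_force: 0.0
```

```bash
python3 look.py w7;  python3 -c "
from h import *
print(st(),proj('wrist',[.4225,-.406,.034]), to_tool([.4225,-.406,.004]))"
```

```text
{'clock': 28.95, 'eef_pos': [0.4232, -0.4071, 0.1199], 'tool_rot': [0.0182, 0.9998, -0.0016, 0.0017], 'joint_pos': [-0.766, 0.4752, 0.0488, 1.1398, 0.0, -0.7296], 'grip_width': 0.0855, 'ft_force': [0.4954, 0.6092, 0.4812]}
bushing_1_mid 0.62 [194. 244.] [ 0.419 -0.411  0.017] rect [ 424. -408.] [30. 37.] 88 bgr 120 133 140
insert_1_mid 0.88 [184. 136.] [ 0.409 -0.501  0.013] rect [ 408. -503.] [54. 46.] 5 bgr 145 158 76
{'clock': 29.1, 'eef_pos': [0.4225, -0.4069, 0.1189], 'tool_rot': [0.0185, 0.9998, -0.001, 0.0011], 'joint_pos': [-0.7666, 0.4759, 0.0475, 1.1393, 0.0, -0.7296], 'grip_width': 0.0856, 'ft_force': [-0.6771, -0.3526, -0.8963]} [[250.69462652 203.4117555 ]] [ 0.03  0.11 11.49]
```

View pics/w7.png

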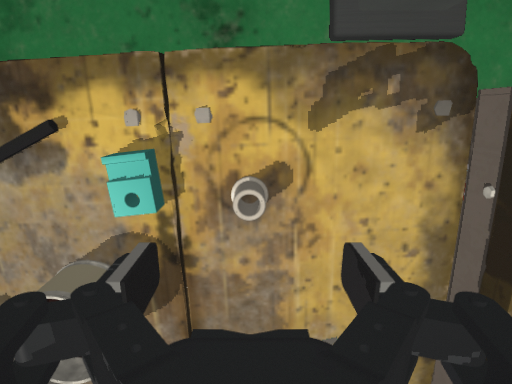

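Bushing B is at (249,205), as predicted, clear of the turquoise block at (133,185).

Emit:
{"name": "move_arm", "arguments": {
  "motion": [
    {"x": 0,"y": 0.1,"z": 5,"yaw": 0},
    {"x": 0,"y": 0.1,"z": 9,"yaw": 0},
    {"x": 0,"y": 0.1,"z": 11.4,"yaw": 0},
    {"x": 0,"y": 0.1,"z": 11.4,"yaw": 0},
    {"x": 0,"y": 0.1,"z": 11.4,"yaw": 0}
  ]
}}

```text
clock: 29.72
eef_pos: [0.4226, -0.4062, 0.0047]
tool_rot: [0.019, 1.0, -0.001, 0.001]
ft_force: [-0.5, 0.4, -0.1]
grip_width: 0.0855
grasp_force: 0.0
```

Emit:
{"name": "move_arm", "arguments": {
  "motion": [
    {"x": 0,"y": 0,"z": 0,"yaw": 0},
    {"x": 0,"y": 0,"z": 0,"yaw": 0},
    {"x": 0,"y": 0,"z": 0,"yaw": 0},
    {"x": 0,"y": 0,"z": 0,"yaw": 0},
    {"x": 0,"y": 0,"z": 0,"yaw": 0},
    {"x": 0,"y": 0,"z": 0,"yaw": 0},
    {"x": 0,"y": 0,"z": 0,"yaw": 0},
    {"x": 0,"y": 0,"z": 0,"yaw": 0}
  ],
  "gripper": -1
}}

```text
clock: 30.72
eef_pos: [0.4222, -0.406, 0.0045]
tool_rot: [0.019, 1.0, -0.001, 0.001]
ft_force: [-1.1, 0.1, 5.4]
grip_width: 0.0277
grasp_force: 59.0
```

Emit:
{"name": "move_arm", "arguments": {
  "motion": [
    {"x": 0,"y": 0,"z": -4,"yaw": 0},
    {"x": 0,"y": 0,"z": -10,"yaw": 0},
    {"x": 0,"y": 0,"z": -16,"yaw": 0},
    {"x": 0,"y": 0,"z": -22,"yaw": 0},
    {"x": 0,"y": 0,"z": -26,"yaw": 0},
    {"x": 0,"y": 0,"z": -26,"yaw": 0},
    {"x": 0,"y": 0,"z": -26,"yaw": 0}
  ]
}}

```text
clock: 31.6
eef_pos: [0.4213, -0.4048, 0.262]
tool_rot: [0.019, 1.0, 0.001, -0.001]
ft_force: [-0.5, -0.7, -1.5]
grip_width: 0.0276
grasp_force: 59.7
```

Emit:
{"name": "move_arm", "arguments": {
  "motion": [
    {"x": -6.1,"y": 46.4,"z": -2,"yaw": 0},
    {"x": -6.1,"y": 46.4,"z": -2,"yaw": 0},
    {"x": -6.1,"y": 46.4,"z": -2,"yaw": 0},
    {"x": -6.1,"y": 46.4,"z": -2,"yaw": 0},
    {"x": -6.1,"y": 46.4,"z": -2,"yaw": 0},
    {"x": -6.1,"y": 46.4,"z": -2,"yaw": 0},
    {"x": -6.1,"y": 46.4,"z": -2,"yaw": 0},
    {"x": -6.1,"y": 46.4,"z": -2,"yaw": 0},
    {"x": -6.1,"y": 46.4,"z": -2,"yaw": 0},
    {"x": -6.1,"y": 46.4,"z": 4,"yaw": 0},
    {"x": -6.1,"y": 46.4,"z": 10,"yaw": 0},
    {"x": -6.1,"y": 46.4,"z": 12,"yaw": 0},
    {"x": -6.1,"y": 46.4,"z": 12,"yaw": 0},
    {"x": -6.1,"y": 46.4,"z": 12,"yaw": 0}
  ]
}}

```text
clock: 33.35
eef_pos: [0.5003, 0.0556, 0.1438]
tool_rot: [0.019, 1.0, -0.0, 0.0]
ft_force: [-0.3, -0.8, -0.5]
grip_width: 0.0276
grasp_force: 59.8
```

```bash
python3 -c "
from h import *
print(st(),to_tool([.5,.056,.012]))
snap('wrist','w8.png')
for d in bot.cut_out('wrist','bushing_1_mid'): print(d['score'],d['centre'],ray('wrist',d['centre'],.023))"
```

```text
{'clock': 33.35, 'eef_pos': [0.5003, 0.0556, 0.1438], 'tool_rot': [0.019, 0.9998, -0.0, 0.0003], 'joint_pos': [0.1107, 0.3029, -0.1465, 1.1208, -0.0001, 0.1488], 'grip_width': 0.0276, 'ft_force': [-0.2722, -0.7937, -0.4508]} [ 0.04  0.04 13.18]
0.61 [267.8, 248.4] [0.57589478 0.0522506  0.023     ]
```

Still held. Now I'll place it.

Emit:
{"name": "move_arm", "arguments": {
  "motion": [
    {"x": 0,"y": 0,"z": 5,"yaw": 0},
    {"x": 0,"y": 0,"z": 10,"yaw": 0},
    {"x": 0,"y": 0,"z": 13.1,"yaw": 0},
    {"x": 0,"y": 0,"z": 13.1,"yaw": 0},
    {"x": 0,"y": 0,"z": 13.1,"yaw": 0}
  ]
}}

```text
clock: 34.08
eef_pos: [0.5014, 0.0563, 0.014]
tool_rot: [0.019, 1.0, 0.0, 0.001]
ft_force: [-0.2, -0.5, -0.3]
grip_width: 0.0275
grasp_force: 69.8
```

Emit:
{"name": "move_arm", "arguments": {
  "motion": [
    {"x": 0,"y": 0,"z": 0,"yaw": 0},
    {"x": 0,"y": 0,"z": 0,"yaw": 0},
    {"x": 0,"y": 0,"z": 0,"yaw": 0},
    {"x": 0,"y": 0,"z": 0,"yaw": 0}
  ],
  "gripper": 0.1
}}

```text
clock: 34.58
eef_pos: [0.5, 0.0562, 0.0126]
tool_rot: [0.019, 1.0, 0.0, 0.0]
ft_force: [0.2, 0.2, 0.3]
grip_width: 0.0471
grasp_force: 0.0
```

Emit:
{"name": "move_arm", "arguments": {
  "motion": [
    {"x": 0,"y": 0,"z": -5,"yaw": 0},
    {"x": 0,"y": 0,"z": -11,"yaw": 0},
    {"x": 0,"y": 0,"z": -17,"yaw": 0},
    {"x": -5,"y": 4,"z": -23,"yaw": 0},
    {"x": -10,"y": 6,"z": -28,"yaw": 0},
    {"x": -10,"y": 6,"z": -28,"yaw": 0},
    {"x": -10,"y": 6,"z": -28,"yaw": 0},
    {"x": -10,"y": 6,"z": -28,"yaw": 0}
  ]
}}

```text
clock: 35.58
eef_pos: [0.6009, 0.112, 0.2908]
tool_rot: [0.019, 1.0, -0.0, -0.002]
ft_force: [-0.3, -0.0, -0.2]
grip_width: 0.0468
grasp_force: 0.0
```

```bash
python3 look.py w9; python3 -c "
from h import *
a=np.array([.5316,.1,0]);ex=np.array([.9993,-.0384,0]);ey=np.array([.0384,.9993,0]);z=np.array([0,0,1])
for n,p in(('knob',a-.15*ey+.108*z),('handle',a+.225*ey+.099*z),('cap',a+.138*ex-.03*ey+.156*z)): print(n,p.round(4),to_tool(p),proj('wrist',p)/.64)"
```

```text
{'clock': 35.575, 'eef_pos': [0.6009, 0.112, 0.2908], 'tool_rot': [0.0186, 0.9998, -0.0004, -0.0015], 'joint_pos': [0.1844, 0.4653, 0.481, 1.5896, -0.0002, 0.2216], 'grip_width': 0.0468, 'ft_force': [-0.3157, -0.0223, -0.2153]}
bushing_1_mid 0.93 [ 91. 207.] [0.503 0.061 0.017] rect [505.  57.] [33. 30.] 88 bgr 129 141 148
insert_1_mid 0.8 [142. 276.] [0.571 0.148 0.013] rect [572. 149.] [55. 40.] 88 bgr 149 163 171
insert_1_mid 0.47 [ 0. 80.] [ 0.385 -0.092  0.013] rect [386. -89.] [18.  1.] 86 bgr 91 83 137
knob [ 0.5258 -0.0499  0.108 ] [  6.81 -16.43  18.34] [[142.70383171 177.15374313]]
handle [0.5402 0.3248 0.099 ] [ 6.78 21.08 19.21] [[696.58107952 179.34391628]]
cap [0.6684 0.0647 0.156 ] [-6.98 -4.44 13.49] [[319.42047017 401.47147721]]
```

View pics/w9b.png

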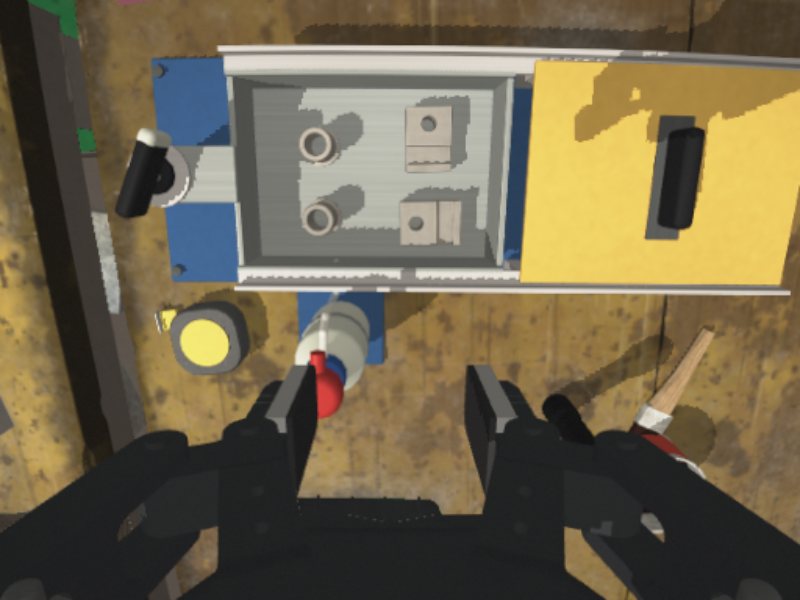

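All four parts stand apart in the tray: the bushings at (318,145) and (320,217), the inserts at (428,135) and (430,222). The handle top is at (688,178), within a few mm of the model. I'll grip the handle next.

Emit:
{"name": "move_arm", "arguments": {
  "motion": [
    {"x": 6.8,"y": 20.8,"z": 2,"yaw": 0},
    {"x": 6.8,"y": 20.8,"z": 2,"yaw": 0},
    {"x": 6.8,"y": 20.8,"z": 2,"yaw": 0},
    {"x": 6.8,"y": 20.8,"z": 2,"yaw": 0},
    {"x": 6.8,"y": 20.8,"z": 2,"yaw": 0},
    {"x": 6.8,"y": 20.8,"z": 8,"yaw": 0},
    {"x": 6.8,"y": 20.8,"z": 14,"yaw": 0},
    {"x": 6.8,"y": 20.8,"z": 18,"yaw": 0},
    {"x": 6.8,"y": 20.8,"z": 21.3,"yaw": 0},
    {"x": 6.8,"y": 20.8,"z": 21.3,"yaw": 0},
    {"x": 6.8,"y": 20.8,"z": 21.3,"yaw": 0}
  ],
  "gripper": 0.6
}}

```text
clock: 37.1
eef_pos: [0.5428, 0.3223, 0.0809]
tool_rot: [0.019, 1.0, 0.0, 0.001]
ft_force: [-0.7, 0.4, 1.0]
grip_width: 0.0684
grasp_force: 0.0
```

Emit:
{"name": "move_arm", "arguments": {
  "motion": [
    {"x": 0,"y": 0,"z": 0,"yaw": 0},
    {"x": 0,"y": 0,"z": 0,"yaw": 0},
    {"x": 0,"y": 0,"z": 0,"yaw": 0},
    {"x": 0,"y": 0,"z": 0,"yaw": 0},
    {"x": 0,"y": 0,"z": 0,"yaw": 0},
    {"x": 0,"y": 0,"z": 0,"yaw": 0},
    {"x": 0,"y": 0,"z": 0,"yaw": 0},
    {"x": 0,"y": 0,"z": 0,"yaw": 0}
  ],
  "gripper": -1
}}

```text
clock: 38.1
eef_pos: [0.5422, 0.323, 0.0804]
tool_rot: [0.019, 1.0, 0.0, 0.001]
ft_force: [-0.9, -1.6, 5.6]
grip_width: 0.0127
grasp_force: 61.5
```

Emit:
{"name": "move_arm", "arguments": {
  "motion": [
    {"x": 0,"y": -1,"z": 0,"yaw": 0},
    {"x": 0,"y": -2.5,"z": 0,"yaw": 0},
    {"x": 0,"y": -4.5,"z": 0,"yaw": 0},
    {"x": 0,"y": -6.5,"z": 0,"yaw": 0},
    {"x": 0,"y": -8.5,"z": 0,"yaw": 0},
    {"x": 0,"y": -10.5,"z": 0,"yaw": 0},
    {"x": 0,"y": -12.5,"z": 0,"yaw": 0},
    {"x": 0,"y": -14.5,"z": 0,"yaw": 0},
    {"x": 0,"y": -16.5,"z": 0,"yaw": 0},
    {"x": 0,"y": -18.5,"z": 0,"yaw": 0},
    {"x": 0,"y": -20,"z": 0,"yaw": 0},
    {"x": 0,"y": -21,"z": 0,"yaw": 0},
    {"x": 0,"y": -22,"z": 0,"yaw": 0},
    {"x": 0,"y": -22.5,"z": 0,"yaw": 0},
    {"x": 0,"y": -22.8,"z": 0,"yaw": 0},
    {"x": 0,"y": -22.8,"z": 0,"yaw": 0},
    {"x": 0,"y": -22.8,"z": 0,"yaw": 0}
  ]
}}

```text
clock: 40.22
eef_pos: [0.5323, 0.0986, 0.0804]
tool_rot: [0.017, 1.0, 0.004, -0.001]
ft_force: [-5.2, 10.2, 8.2]
grip_width: 0.0126
grasp_force: 62.0
```

The cover travelled 0.2246 m and met its stop at 10 N. I'll release it and look at the knob from above.

Emit:
{"name": "move_arm", "arguments": {
  "motion": [
    {"x": 0,"y": 0,"z": 0,"yaw": 0},
    {"x": 0,"y": 0,"z": 0,"yaw": 0},
    {"x": 0,"y": 0,"z": 0,"yaw": 0},
    {"x": 0,"y": 0,"z": 0,"yaw": 0}
  ],
  "gripper": 0.4
}}

```text
clock: 40.72
eef_pos: [0.5334, 0.0946, 0.0791]
tool_rot: [0.019, 1.0, -0.0, -0.0]
ft_force: [0.5, 0.3, 0.2]
grip_width: 0.0599
grasp_force: 0.0
```

Emit:
{"name": "move_arm", "arguments": {
  "motion": [
    {"x": 0,"y": 0,"z": -4,"yaw": 0},
    {"x": 0,"y": 0,"z": -9,"yaw": 0},
    {"x": 0,"y": 0,"z": -15,"yaw": 0},
    {"x": 0,"y": -5,"z": -15,"yaw": 10},
    {"x": 0,"y": -11,"z": -15,"yaw": 20},
    {"x": 0,"y": -14.5,"z": -15,"yaw": 23},
    {"x": 0,"y": -14.5,"z": -15,"yaw": 23},
    {"x": 0,"y": -14.5,"z": -15,"yaw": 23},
    {"x": 0,"y": -14.5,"z": -15,"yaw": 23},
    {"x": 0,"y": -14.5,"z": -15,"yaw": 23}
  ],
  "gripper": 0.4
}}

```text
clock: 41.98
eef_pos: [0.5281, -0.0489, 0.2292]
tool_rot: [0.217, 0.976, 0.0, -0.0]
ft_force: [-0.4, -0.6, 0.8]
grip_width: 0.06
grasp_force: 0.0
```

```bash
python3 -c "
from h import *
print(st());snap('wrist','w10.png')
for p in([.526,-.05,.12],[.5,-.0378,.12],[.553,-.063,.12]):print(proj('wrist',p))
print(to_tool([.526,-.05,.096]))
print([ (d['score'],d['centre'],ray('wrist',d['centre'],.069)) for d in bot.cut_out('wrist','cover')])
for n,p in (('top',0),):
  snap(n); print([ (d['score'],d['centre'],ray(n,d['centre'],.069)) for d in bot.cut_out(n,'cover')])"
```

```text
{'clock': 41.975, 'eef_pos': [0.5281, -0.0489, 0.2292], 'tool_rot': [0.2166, 0.9763, 0.0, -0.0001], 'joint_pos': [-0.0924, 0.3019, 0.082, 1.3511, 0.0001, 0.3442], 'grip_width': 0.06, 'ft_force': [-0.412, -0.5676, 0.828]}
[[248.01197387 193.78882168]]
[[248.06821732 159.9369534 ]]
[[247.6146358  227.09482059]]
[ 0.15 -0.18 13.33]
[(0.68, [114.5, 387.4], array([0.52312065, 0.09879763, 0.069     ]))]
[(0.82, [193.4, 191.7], array([0.52839739, 0.13565895, 0.069     ]))]
```

View pics/w10.png

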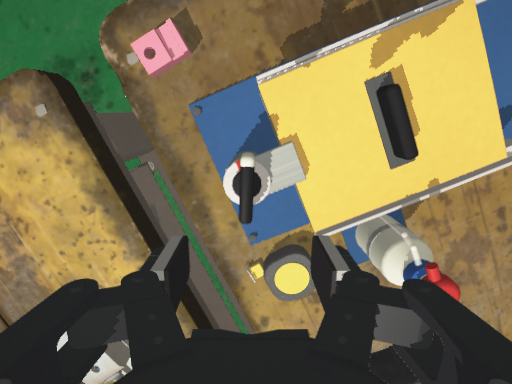

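The wings stand upright in the picture, from (249,157) to (247,220), aligned between the fingers. The cover is shut against the bridge. I'll descend and grip.

Emit:
{"name": "move_arm", "arguments": {
  "motion": [
    {"x": 0.3,"y": -0.2,"z": 5,"yaw": 0},
    {"x": 0.3,"y": -0.2,"z": 9,"yaw": 0},
    {"x": 0.3,"y": -0.2,"z": 12,"yaw": 0},
    {"x": 0.3,"y": -0.2,"z": 13.3,"yaw": 0},
    {"x": 0.3,"y": -0.2,"z": 13.3,"yaw": 0},
    {"x": 0.3,"y": -0.2,"z": 13.3,"yaw": 0}
  ]
}}

```text
clock: 42.92
eef_pos: [0.5256, -0.0506, 0.0977]
tool_rot: [0.217, 0.976, 0.0, 0.001]
ft_force: [-0.9, 0.3, -0.2]
grip_width: 0.0597
grasp_force: 0.0
```

Emit:
{"name": "move_arm", "arguments": {
  "motion": [
    {"x": 0,"y": 0,"z": 0,"yaw": 0},
    {"x": 0,"y": 0,"z": 0,"yaw": 0},
    {"x": 0,"y": 0,"z": 0,"yaw": 0},
    {"x": 0,"y": 0,"z": 0,"yaw": 0},
    {"x": 0,"y": 0,"z": 0,"yaw": 0},
    {"x": 0,"y": 0,"z": 0,"yaw": 0},
    {"x": 0,"y": 0,"z": 0,"yaw": 0},
    {"x": 0,"y": 0,"z": 0,"yaw": 0}
  ],
  "gripper": -1
}}

```text
clock: 43.92
eef_pos: [0.5247, -0.0508, 0.0971]
tool_rot: [0.218, 0.976, -0.0, 0.001]
ft_force: [-1.2, -0.5, 6.5]
grip_width: 0.011
grasp_force: 59.2
```

Emit:
{"name": "move_arm", "arguments": {
  "motion": [
    {"x": 0,"y": 0,"z": 0,"yaw": -5},
    {"x": 0,"y": 0,"z": 0,"yaw": -10},
    {"x": 0,"y": 0,"z": 0,"yaw": -16},
    {"x": 0,"y": 0,"z": 0,"yaw": -22},
    {"x": 0,"y": 0,"z": 0,"yaw": -28},
    {"x": 0,"y": 0,"z": 0,"yaw": -33},
    {"x": 0,"y": 0,"z": -0.1,"yaw": -37},
    {"x": 0,"y": 0,"z": -0.1,"yaw": -40},
    {"x": 0,"y": 0,"z": -0.1,"yaw": -42},
    {"x": 0,"y": 0,"z": -0.1,"yaw": -42},
    {"x": 0,"y": 0,"z": -0.1,"yaw": -42}
  ]
}}

```text
clock: 45.3
eef_pos: [0.5247, -0.0513, 0.0981]
tool_rot: [-0.147, 0.989, -0.001, 0.0]
ft_force: [-1.8, -2.0, 6.2]
grip_width: 0.0109
grasp_force: 59.4
```

```bash
python3 -c "
from h import *
o=bot.get_obs();print(o['ft_torque'],o['tool_rot'],o['joint_pos']);snap('wrist','w11.png')"
```

```text
[-0.51531246  0.39788816  0.04928322] [-1.46509666e-01  9.89208764e-01 -9.00551855e-04  3.59108680e-04] [-0.09659447  0.38839889 -0.15113783  1.03012811 -0.00157466 -0.39067337]
```

View pics/w11.png

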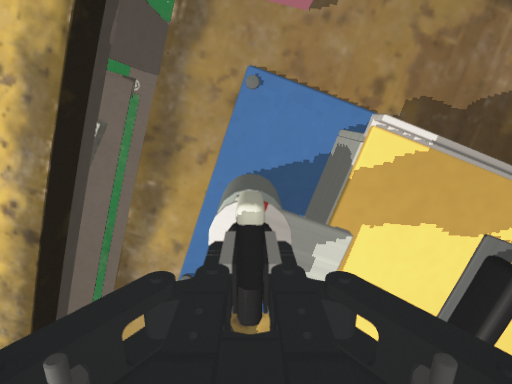

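The wing is held in line with the gripper, white end at (250,207). The tool angle puts the knob at about -0.33 rad, so it has clicked. A touch further to the stop, then I'll screw it home.

Emit:
{"name": "move_arm", "arguments": {
  "motion": [
    {"x": 0,"y": 0,"z": 0,"yaw": -2},
    {"x": 0,"y": 0,"z": 0,"yaw": -2},
    {"x": 0,"y": 0,"z": 0,"yaw": 5},
    {"x": 0,"y": 0,"z": 0,"yaw": 13},
    {"x": 0,"y": 0,"z": 0.1,"yaw": 22},
    {"x": 0,"y": 0,"z": 0.1,"yaw": 31},
    {"x": 0,"y": 0,"z": 0.1,"yaw": 40},
    {"x": 0,"y": 0,"z": 0.1,"yaw": 49},
    {"x": 0,"y": 0,"z": 0.2,"yaw": 58},
    {"x": 0,"y": 0,"z": 0.2,"yaw": 67},
    {"x": 0,"y": 0,"z": 0.2,"yaw": 76},
    {"x": 0,"y": 0,"z": 0.2,"yaw": 85},
    {"x": 0,"y": 0,"z": 0.3,"yaw": 94},
    {"x": 0,"y": 0,"z": 0.3,"yaw": 103},
    {"x": 0,"y": 0,"z": 0.3,"yaw": 112},
    {"x": 0,"y": 0,"z": 0.3,"yaw": 121},
    {"x": 0,"y": 0,"z": 0.3,"yaw": 130},
    {"x": 0,"y": 0,"z": 0.4,"yaw": 139},
    {"x": 0,"y": 0,"z": 0.4,"yaw": 147},
    {"x": 0,"y": 0,"z": 0.4,"yaw": 149}
  ]
}}

```text
clock: 47.85
eef_pos: [0.5258, -0.0506, 0.0943]
tool_rot: [0.914, 0.406, 0.001, 0.001]
ft_force: [1.4, -1.8, 4.6]
grip_width: 0.0107
grasp_force: 59.2
```

Emit:
{"name": "move_arm", "arguments": {
  "motion": [
    {"x": 0,"y": 0,"z": 0,"yaw": 1},
    {"x": 0,"y": 0,"z": 0,"yaw": 2},
    {"x": 0,"y": 0,"z": 0,"yaw": 3},
    {"x": 0,"y": 0,"z": 0,"yaw": 3}
  ]
}}

```text
clock: 48.35
eef_pos: [0.5259, -0.0506, 0.0942]
tool_rot: [0.924, 0.383, 0.001, 0.001]
ft_force: [1.4, -1.1, 5.7]
grip_width: 0.0108
grasp_force: 59.2
```

```bash
python3 -c "
from h import *
o=bot.get_obs();q=o['tool_rot'];a=2*np.degrees(np.arctan2(q[1],q[0]))-90;print(st(),o['ft_torque'],'toolY',a,'knob if held',np.radians(177.8-90-a))"
```

```text
{'clock': 48.35, 'eef_pos': [0.5259, -0.0506, 0.0942], 'tool_rot': [0.9238, 0.3829, 0.0014, 0.0009], 'joint_pos': [-0.0959, 0.3929, -0.1556, 1.0189, -0.0002, 2.2599], 'grip_width': 0.0108, 'ft_force': [1.3603, -1.0584, 5.6855]} [-0.23713178 -0.27738066  0.33452941] toolY -44.97542357311102 knob if held 2.3173683070808813
```

The torque is 0.33 Nm against the stop at about 2.3 rad. I'll release, rise and check.

Emit:
{"name": "move_arm", "arguments": {
  "motion": [
    {"x": 0,"y": 0,"z": 0,"yaw": 0},
    {"x": 0,"y": 0,"z": 0,"yaw": 0},
    {"x": 0,"y": 0,"z": 0,"yaw": 0},
    {"x": 0,"y": 0,"z": 0,"yaw": 0},
    {"x": 0,"y": 0,"z": 0,"yaw": 0}
  ],
  "gripper": 0.4
}}

```text
clock: 48.98
eef_pos: [0.5243, -0.0505, 0.0932]
tool_rot: [0.924, 0.382, -0.0, -0.0]
ft_force: [0.6, -0.3, 1.1]
grip_width: 0.0599
grasp_force: 0.0
```

Emit:
{"name": "move_arm", "arguments": {
  "motion": [
    {"x": 0,"y": 0,"z": -4,"yaw": 0},
    {"x": 0,"y": 0,"z": -9,"yaw": 0},
    {"x": 0,"y": 0,"z": -15,"yaw": -10},
    {"x": 0,"y": 0,"z": -19,"yaw": -20},
    {"x": 0,"y": 0,"z": -19,"yaw": -30},
    {"x": 0,"y": 0,"z": -19,"yaw": -40},
    {"x": 0,"y": 0,"z": -19,"yaw": -50},
    {"x": 0,"y": 0,"z": -19,"yaw": -60},
    {"x": 0,"y": 0,"z": -19,"yaw": -70},
    {"x": 0,"y": 0,"z": -19,"yaw": -80},
    {"x": 0,"y": 0,"z": -19,"yaw": -90},
    {"x": 0,"y": 0,"z": -19,"yaw": -100},
    {"x": 0,"y": 0,"z": -19,"yaw": -110},
    {"x": 0,"y": 0,"z": -19,"yaw": -120},
    {"x": 0,"y": 0,"z": -19,"yaw": -130},
    {"x": 0,"y": 0,"z": -19,"yaw": -135},
    {"x": 0,"y": 0,"z": -19,"yaw": -135},
    {"x": 0,"y": 0,"z": -19,"yaw": -135}
  ]
}}

```text
clock: 51.22
eef_pos: [0.5244, -0.0505, 0.2833]
tool_rot: [0.002, 1.0, -0.0, -0.0]
ft_force: [-1.1, -0.9, -0.5]
grip_width: 0.0599
grasp_force: 0.0
```

```bash
python3 -c "
from h import *
print(st())
print(to_tool([.669,.063,.25]))"
```

```text
{'clock': 51.225, 'eef_pos': [0.5244, -0.0505, 0.2833], 'tool_rot': [0.0017, 1.0, -0.0, -0.0], 'joint_pos': [-0.096, 0.2799, 0.1914, 1.4824, -0.0, -0.0926], 'grip_width': 0.0599, 'ft_force': [-1.1112, -0.9215, -0.5205]}
[-14.42  11.4    3.33]
```

Now I'll move over the cap, shutting the fingers, with the camera also seeing the knob.

Emit:
{"name": "move_arm", "arguments": {
  "motion": [
    {"x": -14.4,"y": 11.4,"z": 1,"yaw": 0},
    {"x": -14.4,"y": 11.4,"z": 1,"yaw": 0},
    {"x": -14.4,"y": 11.4,"z": 1,"yaw": 0},
    {"x": -14.4,"y": 11.4,"z": 1,"yaw": 0},
    {"x": -14.4,"y": 11.4,"z": 1,"yaw": 0},
    {"x": -14.4,"y": 11.4,"z": 1,"yaw": 0},
    {"x": -14.4,"y": 11.4,"z": 1,"yaw": 0},
    {"x": -14.4,"y": 11.4,"z": 1,"yaw": 0}
  ],
  "gripper": -1
}}

```text
clock: 52.22
eef_pos: [0.6684, 0.0625, 0.2748]
tool_rot: [0.002, 1.0, 0.0, 0.001]
ft_force: [0.3, -1.3, -0.6]
grip_width: -0.0004
grasp_force: 0.0
```

```bash
python3 -c "
from h import *
print(st());a=snap('wrist');cv2.imwrite('pics/w12.png',cv2.resize(a,(800,600)))
print(proj('wrist',[.6688,.0632,.156])/.64,to_tool([.6688,.0632,.156]))
for d in bot.cut_out('wrist','cap'): print(d['score'],d['centre'],ray('wrist',d['centre'],.156))
hs=cv2.cvtColor(a,cv2.COLOR_BGR2HSV);m=((hs[...,0]<6)|(hs[...,0]>174))&(hs[...,1]>170)&(hs[...,2]>90)
n,l,s,c=cv2.connectedComponentsWithStats(m.astype(np.uint8))
for i in range(1,n):
  if s[i,4]>80: print(s[i],c[i],ray('wrist',c[i][::-1],.156))
"
```

```text
{'clock': 52.225, 'eef_pos': [0.6684, 0.0625, 0.2748], 'tool_rot': [0.0016, 1.0, 0.0001, 0.0009], 'joint_pos': [0.0932, 0.6047, 0.669, 1.6333, -0.0, 0.0964], 'grip_width': -0.0004, 'ft_force': [0.3334, -1.3098, -0.6037]}
[[390.56767438 301.52606604]] [-0.02  0.06 11.85]
0.69 [188.9, 250.2] [0.66507163 0.06354591 0.156     ]
[234 158  33  48 995] [250.33969849 185.86331658] [0.66235683 0.06367074 0.156     ]
[446 246  28  12 157] [458.85350318 251.14649682] [0.72580384 0.26076453 0.156     ]
[421 269  15  23 137] [427.76642336 279.71532847] [0.75562638 0.23516482 0.156     ]
```

View pics/w12.png

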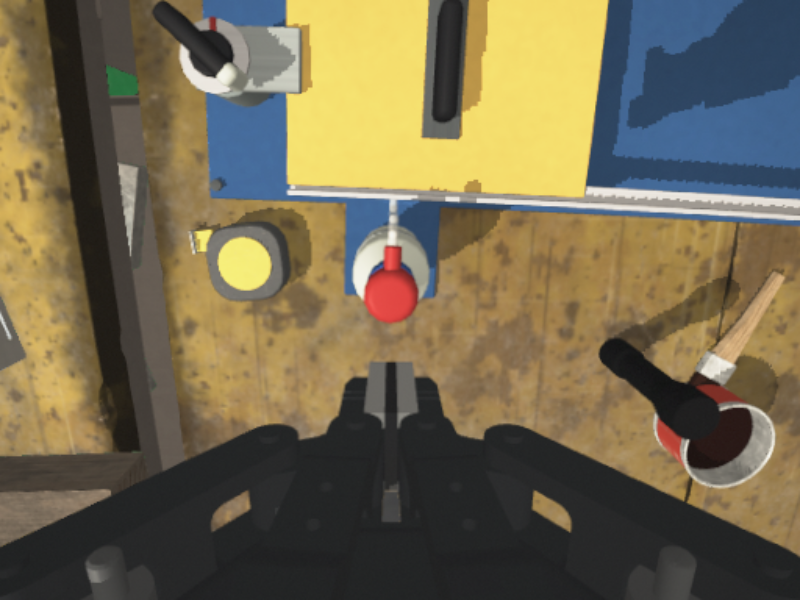

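The cap's centre is at (391,295), about 3 mm nearer than the model. The knob's white end at (228,75) shows it screwed home, with the cover shut. I'll press the cap.

Emit:
{"name": "move_arm", "arguments": {
  "motion": [
    {"x": 0.2,"y": 0.1,"z": 5,"yaw": 0},
    {"x": 0.2,"y": 0.1,"z": 9,"yaw": 0},
    {"x": 0.2,"y": 0.1,"z": 10.5,"yaw": 0},
    {"x": 0.2,"y": 0.1,"z": 11.5,"yaw": 0},
    {"x": 0.2,"y": 0.1,"z": 12,"yaw": 0},
    {"x": 0.2,"y": 0.1,"z": 12.4,"yaw": 0},
    {"x": 0.2,"y": 0.1,"z": 12.7,"yaw": 0},
    {"x": 0.2,"y": 0.1,"z": 12.9,"yaw": 0},
    {"x": 0.2,"y": 0.1,"z": 13,"yaw": 0},
    {"x": 0.2,"y": 0.1,"z": 13,"yaw": 0},
    {"x": 0.2,"y": 0.1,"z": 13,"yaw": 0}
  ]
}}

```text
clock: 53.7
eef_pos: [0.6674, 0.0642, 0.148]
tool_rot: [0.001, 1.0, 0.0, 0.002]
ft_force: [-6.1, -0.6, 14.5]
grip_width: 0.0001
grasp_force: 7.5
```

The tool stands at 0.148 m with 14.5 N, so the cap is fully down. I'll back off straight up.

Emit:
{"name": "move_arm", "arguments": {
  "motion": [
    {"x": 0,"y": 0,"z": -1,"yaw": 0},
    {"x": 0,"y": 0,"z": -3,"yaw": 0},
    {"x": 0,"y": 0,"z": -7,"yaw": 0},
    {"x": 0,"y": 0,"z": -12,"yaw": 0},
    {"x": 0,"y": 0,"z": -13,"yaw": 0},
    {"x": 0,"y": 0,"z": -13,"yaw": 0},
    {"x": 0,"y": 0,"z": -13,"yaw": 0},
    {"x": 0,"y": 0,"z": -13,"yaw": 0}
  ]
}}

```text
clock: 54.7
eef_pos: [0.666, 0.0641, 0.2712]
tool_rot: [0.001, 1.0, -0.0, -0.002]
ft_force: [-0.1, -0.4, -0.8]
grip_width: -0.0001
grasp_force: 0.0
```

```bash
python3 -c "
from h import *
print(st());a=snap('wrist','w13.png')
hs=cv2.cvtColor(a,cv2.COLOR_BGR2HSV);m=((hs[...,0]<6)|(hs[...,0]>174))&(hs[...,1]>170)&(hs[...,2]>90)
n,l,s,c=cv2.connectedComponentsWithStats(m.astype(np.uint8))
for i in range(1,n):
  if s[i,4]>80: print(s[i],c[i])
"
```

```text
{'clock': 54.7, 'eef_pos': [0.666, 0.0641, 0.2712], 'tool_rot': [0.0011, 1.0, -0.0002, -0.0018], 'joint_pos': [0.096, 0.604, 0.6587, 1.6291, 0.0, 0.0982], 'grip_width': -0.0001, 'ft_force': [-0.1382, -0.3787, -0.7569]}
[ 231  162   35   49 1034] [248.49806576 189.98839458]
[446 250  28  12 172] [458.91860465 255.1627907 ]
[421 273  15  23 128] [427.7890625 284.109375 ]
```

View pics/w13.png

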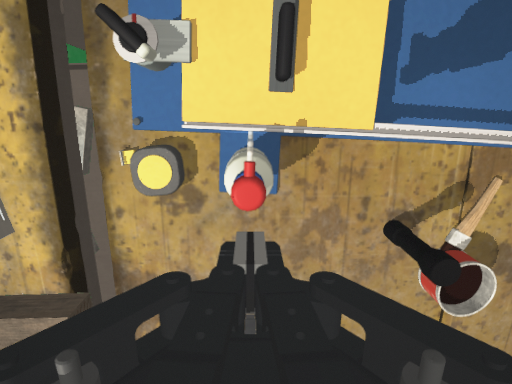

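The cap is up again at (249,190), the cover is shut, the knob is home with its white end at (146,50), and the tape measure hasn't moved. Handing the job in.

```bash
python3 -c "
from workcell import bot
print(bot.job_done())"
```

```text
the job is handed in; nothing more can be done
None
```

I handed the job in at about 55 s: all four parts are in the tray, the cover is shut, the knob was backed off past its click and screwed home, and the pump cap was pressed fully down and is up again; the hand-in call gave no verdict.

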